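# Turn the lidded box over on the carving easel

### The arm

A 6-joint arm with a two-finger parallel gripper is mounted at the origin on the work surface. World frame = base frame: x ahead of the robot, y to its left, z up, the work surface at z = 0. Lengths are in m, angles in degrees, forces in N, time in s.
With the tool pointing down it reaches from about 0.35 to 0.875 m from the base axis. Payload 4.2 kg.
Tool frame: the origin (TCP) lies on the centre line of the jaws, within the pads' length; the fingertips stand 22 mm ahead of it and the grasp point (between the pads) lies 3 mm ahead of it (r.tcp_to_tips is the distance from the TCP to the fingertips, in m); z points along the fingers, y is the line along which they close (so a half turn about z gives the same grasp; the last joint's range is limited). The gripper opens to 87 mm and grips with 3 to 60 N. Pads are 19 mm wide; open, the fingers measure 117 mm over their backs; the gripper's body (75 mm by 190 mm) begins 51 mm behind the grasp point.
Start: joints at [86.207, 22.042, 0.453, 0, -68.411, -14.817], TCP at [0.199, 0.592, 0.245] pointing down, gripper open.
Joint ranges: [-179.83, 179.83], [-69.29, 118.12], [-61.27, 80.66], [-181.25, 117.63], [-171.15, -9.14], [-177.46, 177.46]. Speed limits (degrees/s): [159.86, 159.86, 180, 180, 180, 180].

### API

Orientations are given as a 3x3 rotation matrix whose columns are the frame's x, y, z axes.
In Python, from station import r gives the robot as it stands.
- The arm moves only by the tool apply_moves, never from a script. Its argument "plan" is a list of rows, each an object with "grip": the opening, from 0 (shut) to 1 (fully open); "offset": the shift along the tool's x, y, z in cm, a list of three; "spin": the turn about the tool's z in rad. A call has 1 to 5 rows; each row is the pose to reach, as a shift and turn from the pose commanded when the call began, along the tool's axes at that moment; what a row does not reach only later rows make up. A row lasts 1/10 s, in which the tool goes at most 50 mm and 8.59 degrees, less where a joint would pass 70% of its speed; a pose out of reach is approached as far as the arm can. A call with a gripper value outside its range is refused whole. The fingers move at their own pace and stop on an object; the grip force is fixed at half the most. Time passes only in rows, so rows that repeat a pose let the fingers close. It gives the time, the measured TCP pose, the force, the opening and the grip force at its end, in the units of the state.
- r.sense(): the state, without advancing time (a new reading comes with each control period).
- r.capture(name): name is "side" or "top"; returns a dict with "img" (384x512x3 uint8, blue, green, red), "depth" (384x512 float32, m along the optical axis (not along the pixel's ray), 0 where there is no reading), "mtx" (3x3 intrinsics, pixels), "dist_coeffs" ([k1, k2, p1, p2, k3] as OpenCV has them; the pictures are not rectified), "R" (3x3) and "t" (3): a world point X has camera coordinates R X + t. Camera axes: x right, y down, z forward; pixel columns grow to the right and rows downward; lengths in m; the calibration is good to about 2 mm. A picture is of the moment at which its call begins.
- r.finish_job(): hands the job in; it is judged then, once.
The state is a dict: "time_s": time; "joints": joint angles; "joint_velocities": joint speeds; "effort": joint torques, N m; "tcp_pos": TCP position; "ee_rot": TCP orientation; "wrist_force": force on the tool from outside, world axes, zero at the start; "moment": the same for the moment, N m; "gripper_width": opening from 0.0 (shut) to 1.0 (fully open); "gripper_force": force on a finger pad.
Only numpy, scipy, OpenCV 4.12 (cv2) and the standard library are available. Lean on these libraries where they do the work, as an engineer would, in place of code of your own. Each camera call takes 0.05 s, during which the arm holds its last target. There are 200 camera calls.

### The job

The turned wooden box is held lid outward on the carver's easel, and its underside is to be carved next. Swing the wooden keeper well clear down the side of the box, take the box off the easel and turn it over while pinching lid and base together so that they never part, then set it back in its seat with the lid flat on the board, letting go only once it rests on the board and both dogs. Finally swing the keeper back up to its stop across the box, and leave the tools and the wax tin around the easel where they are.

Things in the scene. Friction and masses are not known exactly. Their poses are not given: they have to be found in the camera images.
- board: Pale board of a fixed carver's easel, 50 deg from level, facing left and away from the robot. Origin: the seat point on its outer face, 106 mm above the bench; the seated box's axis passes here. x points down the slope, y level along the board (left as one looks down the slope), z out of its face. 250 mm wide, 18 mm thick, from 70 mm up the slope of the origin to 95 mm down.
- notch (a point): Bottom of the hand notch in the board's upper edge, in the outer face at board x -5 mm, y 0. The notch is 104 mm wide and open upward, so the upper part of the seated box stands free on both faces and fingers pointing down the slope can pass behind it; 60 mm behind the notch are empty.
- dog_left (a point): Outer end of the dog at board x 56, y +39 mm: a round wooden peg 16 mm thick, standing 46 mm out of the board. The round box's rim rests on the two dogs.
- dog_right (a point): The same for the other dog, at board x 56, y -39 mm.
- box_center (a point): Centre of the closed, round wooden box: 120 mm diameter, 56 mm thick, flat on both faces, about 0.38 kg. Its axes are the base's: z points from base to lid. Seated, it is 28 mm out from the board's origin along the board's z. At the start its z points out of the board (lid outward); turned over and seated, into the board.
- lid_center (a point): Centre of the lid: disc 120 mm across, 18 mm thick, with a dark carved rosette; a 100 mm spigot, 8 mm long, with 2 mm play, sits in the base and nothing else holds it. Closed, it lies 19 mm from box_center along box_center's z. Its z points out of the lid. The base is 38 mm high and hollow; its floor bears one dark ring and a dot.
- base: Base of the box; the same axes as box_center, origin at the centre of its floor's outer face, 28 mm below box_center along z.
- lid: The lid; origin on the lid's seam face, 9 mm below lid_center along z.
- keeper (a joint): Angle (rad) of the keeper, a dark wooden arm 26 mm wide that turns in a plane parallel to the board, its underside 61 mm out from it (5 mm off the box). At 0, its stop, it lies level across the upper part of the box; it grows to 1.75 as it swings down the slope, at 1.57 pointing straight down it, beside the box. Friction, 0.07 N m, keeps it where it is left.
- keeper_knob (a point): Middle of the grip at the keeper's free end: a round upright peg 18 mm thick and 36 mm long whose axis is the board's z. 100 mm from the pivot axis, 93.5 mm out from the board.
- keeper_pivot (a point): Point on the keeper's pivot axis (parallel to the board's z), as far from the board as keeper_knob; at x -30, y +98 mm in the board's frame. Knob = pivot + 100 mm x (sin q, -cos q) in the board's x, y; q is the joint value. A 26 mm post carries it.
- mallet_head (a point): Centre of the head of a lying mallet (head 95 mm long, 60 mm thick; handle 200 mm): bystander, leave alone.
- gouge_handle (a point): Centre of the handle of a gouge lying on the bench, 280 mm long in all: bystander, leave alone.
- wax_center (a point): Centre of a round wax tin, 72 mm diameter, 50 mm high: bystander, leave alone.
There are look-alikes about, which are no part of the job. Of the things like the base, leave any that is yellow; of the rest the larger one is meant.

How it is judged (in metres and radians):
On the way, in this order (a step that is already met when the one before it is completed fails the run):
1. the keeper is swung clear down the side of the box (value of joint keeper above 1.2 rad), for 0.1 s.
2. the box is off the board, lid on, and turned over (angle between the z axis of box_center and the z axis of board, either way round below 0.35 rad and angle between box_center's own z axis and vertical above 1.8 rad and z of box_center in the frame of board above 0.036 m), for 0.05 s.
3. it is set down in its seat, still held (z of box_center in the frame of board below 0.033 m and angle between box_center's own z axis and vertical above 1.8 rad and angle between the z axis of box_center and the z axis of board, either way round below 0.1 rad and contact force between the fingers and base above 0.5 N and x of box_center in the frame of board between -0.01 and 0.01 m and y of box_center in the frame of board between -0.01 and 0.01 m), for 0.1 s.
At the end, for the whole second after the job is handed in: Box closed and turned over in its seat, base outward: centre within 7 mm of the seat along the board and 23 to 32 mm out of it, axis within 0.07 rad of the board's normal, lid and box centres within 23 mm; keeper within 0.25 rad of its stop; everything at rest (angle between box_center's own z axis and vertical above 1.8 rad and angle between the z axis of box_center and the z axis of board, either way round below 0.07 rad and z of box_center in the frame of board between 0.023 and 0.032 m and x of box_center in the frame of board between -0.007 and 0.007 m and y of box_center in the frame of board between -0.007 and 0.007 m and distance between lid_center and box_center below 0.023 m and value of joint keeper below 0.25 rad and linear speed of each of base, lid below 0.02 m/s); the robot touches nothing.
It fails at once if lid and base came apart (distance between lid_center and box_center above 0.025 m).
It fails at once if the mallet was disturbed (distance of mallet_head from where it was at the start of the episode above 0.025 m).
It fails at once if the gouge was disturbed (distance of gouge_handle from where it was at the start of the episode above 0.025 m).
It fails at once if the wax tin was disturbed (distance of wax_center from where it was at the start of the episode above 0.025 m).
It also fails if it takes over 69 s, if anything falls off the work surface, if the arm or the gripper's body presses on something with over 40 N, if the wrist force passes 120 N, or if a joint passes its speed limit or range.

## Working session

There is one attempt and no reset: what is moved stays moved. The work goes in short steps, Python scripts to look and compute and a tool call to move; the robot and the scene stay as the last step left them, time stands still between calls to the robot, and variables do not carry over. Pictures are saved under pics/ and viewed, at most 12 in all, crops included, and the job is handed in when it is done.

Besides the shell and the picture viewer there is one more tool, called after "Emit:" in YAML: its name, and indented under it one key for each argument. apply_moves: Moves the arm, as the interface text tells. Its arguments: {"type":"object","properties":{"plan":{"type":"array"}},"required":["plan"]}

```bash
ls; mkdir -p pics
python3 - <<'E'
from station import r
import cv2,numpy as np
for n in("side","top"):
    c=r.capture(n); cv2.imwrite(f"pics/{n}0.png",c["img"]); np.savez(f"pics/{n}0.npz",**c)
    print(n,c["mtx"].round(1).tolist(),c["dist_coeffs"],(-c["R"].T@c["t"]).round(3),c["R"].round(3).tolist())
s=r.sense();print(s)
E
```

```text
pics
side [[452.5, 0.0, 253.3], [0.0, 452.5, 190.6], [0.0, 0.0, 1.0]] [-0.11588003  0.          0.          0.          0.        ] [ 0.455 -0.766  0.679] [[0.99, -0.14, -0.026], [-0.095, -0.511, -0.855], [0.107, 0.848, -0.519]]
top [[442.3, 0.0, 261.4], [0.0, 442.3, 194.3], [0.0, 0.0, 1.0]] [-0.1414032  0.         0.         0.         0.       ] [0.496 0.09  1.349] [[-0.006, -1.0, 0.016], [-0.998, 0.005, -0.069], [0.069, -0.017, -0.997]]
{'time_s': 0.1, 'joints': array([ 8.62064567e+01,  2.20878704e+01,  3.89404177e-01, -2.50890739e-02,
       -6.84119760e+01, -1.48162660e+01]), 'joint_velocities': array([ 0.07685351, -0.15479992,  0.11440523,  0.15060894, -0.03749404,
       -0.06058953]), 'effort': array([-5.79954522e-04, -3.91689599e+01,  1.87937075e+01,  4.23194066e+00,
        1.34883638e-02, -7.85251177e-05]), 'tcp_pos': array([0.19927968, 0.59186858, 0.24356585]), 'ee_rot': array([[ 9.47662264e-01, -3.19274097e-01, -5.33807770e-04],
       [-3.19274528e-01, -9.47660372e-01, -1.89638361e-03],
       [ 9.95976949e-05,  1.96756241e-03, -9.99998059e-01]]), 'wrist_force': array([-0.63654986,  0.37984251, -0.37446284]), 'moment': array([-0.00990529, -0.0403594 , -0.0453562 ]), 'gripper_force': 0.0, 'gripper_width': 1.0025561591223349}
```

View pics/side0.png

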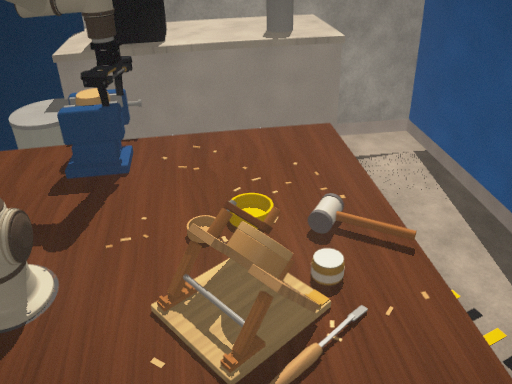

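View pics/top0.png

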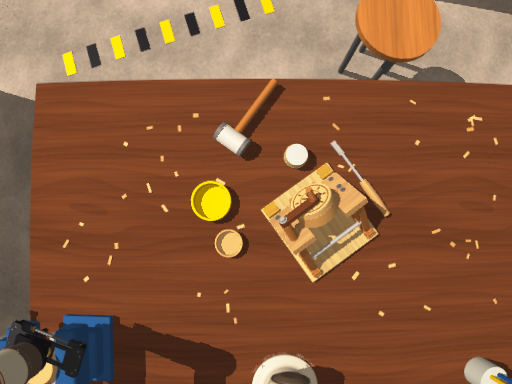

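The side view shows the easel from behind at about (240,290), with the box behind the board. The top view shows the lid at (312,200), the keeper at (300,208) with its silver-topped knob near (284,219), and the mallet, tin and gouge around the easel.

```bash
cat > h.py <<'E'
import cv2,numpy as np
def cloud(c):
    h,w=c["depth"].shape
    u,v=np.meshgrid(np.arange(w),np.arange(h))
    p=cv2.undistortPoints(np.stack([u,v],-1).reshape(-1,1,2).astype(float),c["mtx"],c["dist_coeffs"]).reshape(h,w,2)
    d=c["depth"]; P=np.dstack([p[...,0]*d,p[...,1]*d,d])
    X=(P-c["t"])@c["R"]; X[d==0]=np.nan
    return X
def ray(c,u,v):
    p=cv2.undistortPoints(np.array([[[u,v]]],float),c["mtx"],c["dist_coeffs"]).ravel()
    return -c["R"].T@c["t"], c["R"].T@np.array([p[0],p[1],1])
def proj(c,X):
    return cv2.projectPoints(np.asarray(X,float).reshape(-1,3),cv2.Rodrigues(c["R"])[0],c["t"],c["mtx"],c["dist_coeffs"])[0].reshape(-1,2)
E
python3 - <<'E'
import numpy as np,cv2
from h import *
c=np.load("pics/top0.npz");img=c["img"]
cv2.imwrite("pics/crop.png",cv2.resize(img[140:290,240:400],None,fx=4,fy=4,interpolation=cv2.INTER_CUBIC))
X=cloud(c)
for v in range(160,285,8):
    print(v,[ (u,*(X[v,u]*1000).round().astype(int)) for u in range(264,384,14) if X[v,u,2]==X[v,u,2]])
E
```

```text
160 [(264, np.int64(696), np.int64(58), np.int64(0)), (278, np.int64(696), np.int64(15), np.int64(-3)), (292, np.int64(688), np.int64(-24), np.int64(49)), (306, np.int64(689), np.int64(-67), np.int64(41)), (320, np.int64(695), np.int64(-115), np.int64(3)), (334, np.int64(696), np.int64(-159), np.int64(-4)), (348, np.int64(692), np.int64(-199), np.int64(19)), (362, np.int64(695), np.int64(-247), np.int64(-1)), (376, np.int64(696), np.int64(-292), np.int64(-2))]
168 [(264, np.int64(671), np.int64(58), np.int64(-1)), (278, np.int64(670), np.int64(15), np.int64(3)), (292, np.int64(671), np.int64(-28), np.int64(-6)), (306, np.int64(671), np.int64(-71), np.int64(-1)), (320, np.int64(668), np.int64(-112), np.int64(18)), (334, np.int64(671), np.int64(-159), np.int64(-4)), (348, np.int64(671), np.int64(-203), np.int64(-3)), (362, np.int64(670), np.int64(-247), np.int64(-1)), (376, np.int64(670), np.int64(-291), np.int64(0))]
176 [(264, np.int64(646), np.int64(58), np.int64(0)), (278, np.int64(647), np.int64(15), np.int64(-6)), (292, np.int64(646), np.int64(-27), np.int64(1)), (306, np.int64(6
[... 5669 characters left out ...]
.int64(-106), np.int64(31)), (334, np.int64(350), np.int64(-154), np.int64(-4)), (348, np.int64(350), np.int64(-197), np.int64(-2)), (362, np.int64(349), np.int64(-241), np.int64(-4)), (376, np.int64(348), np.int64(-286), np.int64(-7))]
280 [(264, np.int64(329), np.int64(60), np.int64(-5)), (278, np.int64(329), np.int64(18), np.int64(1)), (292, np.int64(328), np.int64(-25), np.int64(-7)), (306, np.int64(327), np.int64(-68), np.int64(-6)), (320, np.int64(327), np.int64(-110), np.int64(-2)), (334, np.int64(327), np.int64(-153), np.int64(1)), (348, np.int64(325), np.int64(-197), np.int64(-4)), (362, np.int64(325), np.int64(-240), np.int64(1)), (376, np.int64(324), np.int64(-284), np.int64(-1))]
```

View pics/crop.png

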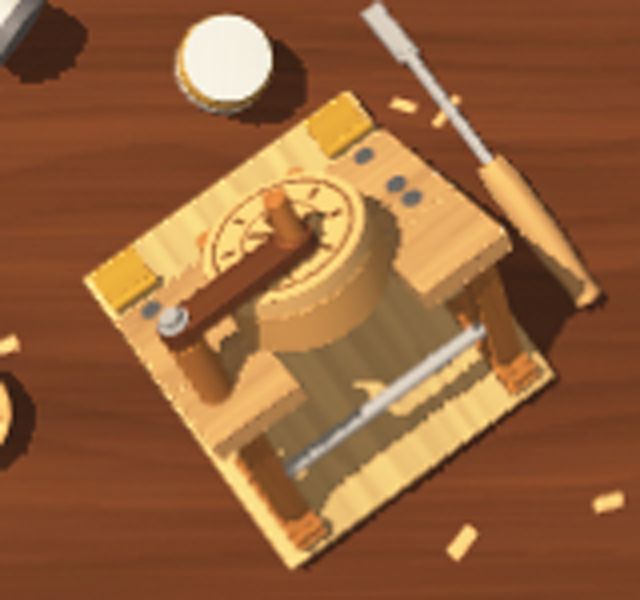

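The crop shows the down-slope direction pointing up-left. The keeper runs from its pivot cap at crop (173,318), which is full-image (283,220), to the knob at crop (283,200). The lid is at about crop (285,245). The documented moves only turn the tool about its own z, so I'll check the public interface help before planning the tilt.

Emit:
apply_moves:
  plan:
    - {"grip": 1,"offset": [0,0,-1],"spin": 0}

```text
time_s: 0.2
tcp_pos: [0.1991, 0.5912, 0.2527]
ee_rot: [[0.948, -0.319, -0.001], [-0.319, -0.948, -0.005], [0.0, 0.005, -1.0]]
wrist_force: [0.6, -0.3, -0.3]
gripper_width: 0.998
gripper_force: 0.0
```

Emit:
apply_moves:
  plan:
    - {"grip": 1,"offset": [2,0,-4],"spin": 0}
    - {"grip": 1,"offset": [6,1,-7],"spin": 0}
    - {"grip": 1,"offset": [10,2,-9],"spin": 0}
    - {"grip": 1,"offset": [14,3,-10],"spin": 0}
    - {"grip": 1,"offset": [18,3,-11],"spin": 0}

```text
time_s: 0.7
tcp_pos: [0.3614, 0.505, 0.3672]
ee_rot: [[0.948, -0.319, 0.001], [-0.319, -0.948, 0.002], [0.0, -0.003, -1.0]]
wrist_force: [0.3, 1.1, 0.0]
gripper_width: 1.0
gripper_force: 0.0
```

Emit:
apply_moves:
  plan:
    - {"grip": 1,"offset": [4,1,-2],"spin": 0}
    - {"grip": 1,"offset": [8,2,-4],"spin": 0}
    - {"grip": 1,"offset": [12,3,-6],"spin": 0}
    - {"grip": 1,"offset": [16,4,-8],"spin": 0}
    - {"grip": 1,"offset": [20,4,-9],"spin": 0}

```text
time_s: 1.2
tcp_pos: [0.5385, 0.4027, 0.4588]
ee_rot: [[0.948, -0.32, 0.004], [-0.32, -0.948, 0.003], [0.003, -0.004, -1.0]]
wrist_force: [-0.3, 1.8, 0.7]
gripper_width: 1.004
gripper_force: 0.0
```

```bash
python3 -c "
from station import r
s=r.sense();print(s['joints'].round(2),s['tcp_pos'].round(4),s['ee_rot'].round(3))"
```

```text
[ 5.057e+01  2.464e+01  3.405e+01  7.000e-02 -9.912e+01  2.080e+01] [0.5385 0.4027 0.4588] [[ 0.948 -0.32   0.004]
 [-0.32  -0.948  0.003]
 [ 0.003 -0.004 -1.   ]]
```

Emit:
apply_moves:
  plan:
    - {"grip": 1,"offset": [6,-8,0],"spin": 0}
    - {"grip": 1,"offset": [12,-16,0],"spin": 0}
    - {"grip": 1,"offset": [18,-24,0],"spin": 0}
    - {"grip": 1,"offset": [24,-32,0],"spin": 0}
    - {"grip": 1,"offset": [30,-40,0],"spin": 0}

```text
time_s: 1.7
tcp_pos: [0.6779, 0.5008, 0.408]
ee_rot: [[0.948, -0.318, 0.005], [-0.318, -0.948, -0.002], [0.005, 0.0, -1.0]]
wrist_force: [-0.1, 1.7, -3.5]
gripper_width: 0.998
gripper_force: 0.0
```

Emit:
apply_moves:
  plan:
    - {"grip": 1,"offset": [6,-8,0],"spin": 0}
    - {"grip": 1,"offset": [12,-16,0],"spin": 0}
    - {"grip": 1,"offset": [18,-24,0],"spin": 0}
    - {"grip": 1,"offset": [24,-32,0],"spin": 0}
    - {"grip": 1,"offset": [30,-40,0],"spin": 0}

```text
time_s: 2.2
tcp_pos: [0.7257, 0.5283, 0.3451]
ee_rot: [[0.947, -0.318, 0.053], [-0.32, -0.947, 0.035], [0.039, -0.05, -0.998]]
wrist_force: [0.6, -0.7, 0.5]
gripper_width: 1.004
gripper_force: 0.0
```

```bash
python3 -c "
from station import r
s=r.sense();print(s['joints'].round(2),s['tcp_pos'].round(4),s['ee_rot'].round(3))"
```

```text
[  46.58   57.71   80.64    0.9  -109.39   25.14] [0.7257 0.5283 0.3451] [[ 0.947 -0.318  0.053]
 [-0.32  -0.947  0.035]
 [ 0.039 -0.05  -0.998]]
```

Emit:
apply_moves:
  plan:
    - {"grip": 1,"offset": [0,0,0],"spin": 0}
    - {"grip": 1,"offset": [0,0,0],"spin": 0}

```text
time_s: 2.4
tcp_pos: [0.7255, 0.5281, 0.345]
ee_rot: [[0.947, -0.318, 0.052], [-0.32, -0.947, 0.033], [0.039, -0.048, -0.998]]
wrist_force: [-0.2, 0.7, 0.4]
gripper_width: 1.0
gripper_force: 0.0
```

Emit:
apply_moves:
  plan:
    - {"grip": 1,"offset": [6,-8,0],"spin": 0}
    - {"grip": 1,"offset": [12,-16,0],"spin": 0}
    - {"grip": 1,"offset": [18,-24,0],"spin": 0}
    - {"grip": 1,"offset": [24,-32,0],"spin": 0}
    - {"grip": 1,"offset": [30,-40,0],"spin": 0}

```text
time_s: 2.9
tcp_pos: [0.7619, 0.5487, 0.2822]
ee_rot: [[0.945, -0.316, 0.083], [-0.321, -0.946, 0.053], [0.062, -0.077, -0.995]]
wrist_force: [-0.2, 0.9, 0.3]
gripper_width: 0.995
gripper_force: 0.0
```

Emit:
apply_moves:
  plan:
    - {"grip": 1,"offset": [0,0,-5],"spin": 0}
    - {"grip": 1,"offset": [0,0,-10],"spin": 0}
    - {"grip": 1,"offset": [0,0,-15],"spin": 0}

```text
time_s: 3.2
tcp_pos: [0.7204, 0.5193, 0.395]
ee_rot: [[0.943, -0.315, 0.106], [-0.322, -0.944, 0.066], [0.079, -0.097, -0.992]]
wrist_force: [0.5, -0.7, 1.0]
gripper_width: 1.003
gripper_force: 0.0
```

```bash
python3 -c "
from station import r
s=r.sense();print(s['joints'].round(2),s['tcp_pos'].round(4),s['ee_rot'].round(3))"
```

```text
[  46.74   54.65   80.66    1.93 -109.05   25.35] [0.7204 0.5193 0.395 ] [[ 0.943 -0.315  0.106]
 [-0.322 -0.944  0.066]
 [ 0.079 -0.097 -0.992]]
```

Emit:
apply_moves:
  plan:
    - {"grip": 1,"offset": [6,-8,-10],"spin": 0}
    - {"grip": 1,"offset": [12,-16,-20],"spin": 0}
    - {"grip": 1,"offset": [18,-24,-30],"spin": 0}
    - {"grip": 1,"offset": [24,-32,-40],"spin": 0}
    - {"grip": 1,"offset": [30,-40,-50],"spin": 0}

```text
time_s: 3.7
tcp_pos: [0.6983, 0.5017, 0.4537]
ee_rot: [[0.941, -0.311, 0.133], [-0.323, -0.943, 0.084], [0.099, -0.122, -0.988]]
wrist_force: [0.0, 0.6, -0.1]
gripper_width: 0.997
gripper_force: 0.0
```

Emit:
apply_moves:
  plan:
    - {"grip": 1,"offset": [6,-8,-10],"spin": 0}
    - {"grip": 1,"offset": [12,-16,-20],"spin": 0}
    - {"grip": 1,"offset": [18,-24,-30],"spin": 0}
    - {"grip": 1,"offset": [24,-32,-40],"spin": 0}
    - {"grip": 1,"offset": [30,-40,-50],"spin": 0}

```text
time_s: 4.2
tcp_pos: [0.6751, 0.4833, 0.5087]
ee_rot: [[0.938, -0.307, 0.164], [-0.325, -0.94, 0.104], [0.122, -0.15, -0.981]]
wrist_force: [0.5, 0.3, 0.4]
gripper_width: 1.002
gripper_force: 0.0
```

```bash
python3 -c "
from station import r
s=r.sense();print(s['joints'].round(2),s['tcp_pos'].round(4),s['ee_rot'].round(3))"
```

```text
[  47.71   46.92   80.6     3.2  -112.86   25.21] [0.6751 0.4833 0.5087] [[ 0.938 -0.307  0.164]
 [-0.325 -0.94   0.104]
 [ 0.122 -0.15  -0.981]]
```

Emit:
apply_moves:
  plan:
    - {"grip": 1,"offset": [0,0,-5],"spin": 0}
    - {"grip": 1,"offset": [0,0,-10],"spin": 0}
    - {"grip": 1,"offset": [0,0,-15],"spin": 0}
    - {"grip": 1,"offset": [0,0,-20],"spin": 0}
    - {"grip": 1,"offset": [0,0,-25],"spin": 0}

```text
time_s: 4.7
tcp_pos: [0.5917, 0.4263, 0.6254]
ee_rot: [[0.934, -0.303, 0.188], [-0.327, -0.937, 0.118], [0.14, -0.172, -0.975]]
wrist_force: [0.1, -0.0, -0.2]
gripper_width: 0.998
gripper_force: 0.0
```

Emit:
apply_moves:
  plan:
    - {"grip": 1,"offset": [0,0,-5],"spin": 0}
    - {"grip": 1,"offset": [0,0,-10],"spin": 0}
    - {"grip": 1,"offset": [0,0,-15],"spin": 0}
    - {"grip": 1,"offset": [0,0,-20],"spin": 0}
    - {"grip": 1,"offset": [0,0,-25],"spin": 0}

```text
time_s: 5.2
tcp_pos: [0.5082, 0.3695, 0.7124]
ee_rot: [[0.931, -0.299, 0.21], [-0.329, -0.935, 0.131], [0.158, -0.191, -0.969]]
wrist_force: [0.0, 1.0, 0.3]
gripper_width: 0.999
gripper_force: 0.0
```

```bash
python3 -c "
from station import r
s=r.sense();print(s['joints'].round(2),s['tcp_pos'].round(4),s['ee_rot'].round(3))"
```

```text
[  53.07   29.89   80.57    6.44 -127.08   22.83] [0.5082 0.3695 0.7124] [[ 0.931 -0.299  0.21 ]
 [-0.329 -0.935  0.131]
 [ 0.158 -0.191 -0.969]]
```

Emit:
apply_moves:
  plan:
    - {"grip": 1,"offset": [0,0,-5],"spin": 0}
    - {"grip": 1,"offset": [0,0,-10],"spin": 0}
    - {"grip": 1,"offset": [0,0,-15],"spin": 0}
    - {"grip": 1,"offset": [0,0,-20],"spin": 0}
    - {"grip": 1,"offset": [0,0,-25],"spin": 0}

```text
time_s: 5.7
tcp_pos: [0.4273, 0.3147, 0.7769]
ee_rot: [[0.927, -0.294, 0.232], [-0.332, -0.932, 0.143], [0.175, -0.21, -0.962]]
wrist_force: [-0.6, 0.2, 0.2]
gripper_width: 1.001
gripper_force: 0.0
```

Emit:
apply_moves:
  plan:
    - {"grip": 1,"offset": [0,0,-5],"spin": 0}
    - {"grip": 1,"offset": [0,0,-10],"spin": 0}
    - {"grip": 1,"offset": [0,0,-15],"spin": 0}
    - {"grip": 1,"offset": [0,0,-20],"spin": 0}
    - {"grip": 1,"offset": [0,0,-25],"spin": 0}

```text
time_s: 6.2
tcp_pos: [0.3503, 0.2633, 0.824]
ee_rot: [[0.923, -0.29, 0.253], [-0.334, -0.93, 0.154], [0.191, -0.227, -0.955]]
wrist_force: [-0.2, 0.5, -0.1]
gripper_width: 0.998
gripper_force: 0.0
```

Emit:
apply_moves:
  plan:
    - {"grip": 1,"offset": [6,-8,-5],"spin": 0}
    - {"grip": 1,"offset": [12,-16,-10],"spin": 0}
    - {"grip": 1,"offset": [18,-24,-15],"spin": 0}
    - {"grip": 1,"offset": [24,-32,-20],"spin": 0}
    - {"grip": 1,"offset": [30,-40,-25],"spin": 0}

```text
time_s: 6.7
tcp_pos: [0.4119, 0.3057, 0.7972]
ee_rot: [[0.918, -0.285, 0.276], [-0.338, -0.926, 0.166], [0.208, -0.245, -0.947]]
wrist_force: [0.9, 0.7, -0.2]
gripper_width: 1.0
gripper_force: 0.0
```

```bash
python3 -c "
from station import r
s=r.sense();print(s['joints'].round(2),s['tcp_pos'].round(4),s['ee_rot'].round(3))"
```

```text
[  59.53   21.28   80.58   11.94 -132.05   21.15] [0.4119 0.3057 0.7972] [[ 0.918 -0.285  0.276]
 [-0.338 -0.926  0.166]
 [ 0.208 -0.245 -0.947]]
```

Emit:
apply_moves:
  plan:
    - {"grip": 1,"offset": [20,-45,-10],"spin": 0}
    - {"grip": 1,"offset": [20,-45,-10],"spin": 0}
    - {"grip": 1,"offset": [20,-45,-10],"spin": 0}
    - {"grip": 1,"offset": [20,-45,-10],"spin": 0}
    - {"grip": 1,"offset": [20,-45,-10],"spin": 0}

```text
time_s: 7.2
tcp_pos: [0.4673, 0.3946, 0.7514]
ee_rot: [[0.913, -0.278, 0.299], [-0.34, -0.923, 0.182], [0.225, -0.268, -0.937]]
wrist_force: [-0.2, 0.5, -0.2]
gripper_width: 1.0
gripper_force: 0.0
```

Emit:
apply_moves:
  plan:
    - {"grip": 1,"offset": [20,-45,-10],"spin": 0}
    - {"grip": 1,"offset": [20,-45,-10],"spin": 0}
    - {"grip": 1,"offset": [20,-45,-10],"spin": 0}
    - {"grip": 1,"offset": [20,-45,-10],"spin": 0}
    - {"grip": 1,"offset": [20,-45,-10],"spin": 0}

```text
time_s: 7.7
tcp_pos: [0.5082, 0.4628, 0.7107]
ee_rot: [[0.907, -0.27, 0.324], [-0.344, -0.917, 0.201], [0.243, -0.294, -0.924]]
wrist_force: [-0.0, 0.4, 0.1]
gripper_width: 0.995
gripper_force: 0.0
```

Emit:
apply_moves:
  plan:
    - {"grip": 1,"offset": [20,-45,-10],"spin": 0}
    - {"grip": 1,"offset": [20,-45,-10],"spin": 0}
    - {"grip": 1,"offset": [20,-45,-10],"spin": 0}
    - {"grip": 1,"offset": [20,-45,-10],"spin": 0}
    - {"grip": 1,"offset": [20,-45,-10],"spin": 0}

```text
time_s: 8.2
tcp_pos: [0.5379, 0.516, 0.677]
ee_rot: [[0.9, -0.26, 0.349], [-0.349, -0.911, 0.221], [0.261, -0.321, -0.911]]
wrist_force: [-0.3, 0.1, 0.2]
gripper_width: 1.0
gripper_force: 0.0
```

Emit:
apply_moves:
  plan:
    - {"grip": 1,"offset": [20,-45,-10],"spin": 0}
    - {"grip": 1,"offset": [20,-45,-10],"spin": 0}
    - {"grip": 1,"offset": [20,-45,-10],"spin": 0}
    - {"grip": 1,"offset": [20,-45,-10],"spin": 0}
    - {"grip": 1,"offset": [20,-45,-10],"spin": 0}

```text
time_s: 8.7
tcp_pos: [0.559, 0.5571, 0.652]
ee_rot: [[0.893, -0.248, 0.375], [-0.353, -0.904, 0.243], [0.279, -0.349, -0.895]]
wrist_force: [-0.0, -0.1, -0.5]
gripper_width: 1.0
gripper_force: 0.0
```

```bash
python3 -c "
from station import r
s=r.sense();print(s['joints'].round(2),s['tcp_pos'].round(4),s['ee_rot'].round(3))"
```

```text
[  60.73   38.93   80.59   12.63 -107.43   17.15] [0.559  0.5571 0.652 ] [[ 0.893 -0.248  0.375]
 [-0.353 -0.904  0.243]
 [ 0.279 -0.349 -0.895]]
```

Emit:
apply_moves:
  plan:
    - {"grip": 1,"offset": [20,-45,-15],"spin": 0}
    - {"grip": 1,"offset": [20,-45,-15],"spin": 0}
    - {"grip": 1,"offset": [20,-45,-15],"spin": 0}
    - {"grip": 1,"offset": [20,-45,-15],"spin": 0}
    - {"grip": 1,"offset": [20,-45,-15],"spin": 0}

```text
time_s: 9.2
tcp_pos: [0.5631, 0.5806, 0.6478]
ee_rot: [[0.886, -0.236, 0.4], [-0.358, -0.895, 0.265], [0.296, -0.378, -0.877]]
wrist_force: [0.8, -0.1, 0.4]
gripper_width: 0.998
gripper_force: 0.0
```

Emit:
apply_moves:
  plan:
    - {"grip": 1,"offset": [20,-45,-15],"spin": 0}
    - {"grip": 1,"offset": [20,-45,-15],"spin": 0}
    - {"grip": 1,"offset": [20,-45,-15],"spin": 0}
    - {"grip": 1,"offset": [20,-45,-15],"spin": 0}
    - {"grip": 1,"offset": [20,-45,-15],"spin": 0}

```text
time_s: 9.7
tcp_pos: [0.5639, 0.5983, 0.6494]
ee_rot: [[0.878, -0.222, 0.425], [-0.363, -0.886, 0.288], [0.313, -0.407, -0.858]]
wrist_force: [0.5, 0.0, 0.5]
gripper_width: 1.0
gripper_force: 0.0
```

Emit:
apply_moves:
  plan:
    - {"grip": 1,"offset": [20,-45,-15],"spin": 0}
    - {"grip": 1,"offset": [20,-45,-15],"spin": 0}
    - {"grip": 1,"offset": [20,-45,-15],"spin": 0}
    - {"grip": 1,"offset": [20,-45,-15],"spin": 0}
    - {"grip": 1,"offset": [20,-45,-15],"spin": 0}

```text
time_s: 10.2
tcp_pos: [0.5615, 0.611, 0.6568]
ee_rot: [[0.869, -0.207, 0.449], [-0.369, -0.876, 0.311], [0.329, -0.436, -0.837]]
wrist_force: [-0.8, 0.2, -0.8]
gripper_width: 0.999
gripper_force: 0.0
```

Emit:
apply_moves:
  plan:
    - {"grip": 1,"offset": [20,-45,-15],"spin": 0}
    - {"grip": 1,"offset": [20,-45,-15],"spin": 0}
    - {"grip": 1,"offset": [20,-45,-15],"spin": 0}
    - {"grip": 1,"offset": [20,-45,-15],"spin": 0}
    - {"grip": 1,"offset": [20,-45,-15],"spin": 0}

```text
time_s: 10.7
tcp_pos: [0.5565, 0.6196, 0.6687]
ee_rot: [[0.86, -0.191, 0.473], [-0.375, -0.865, 0.334], [0.345, -0.465, -0.816]]
wrist_force: [0.6, -0.2, -0.4]
gripper_width: 0.996
gripper_force: 0.0
```

```bash
python3 -c "
from station import r
s=r.sense();print(s['joints'].round(2),s['tcp_pos'].round(4),s['ee_rot'].round(3))"
python3 - <<'E'
import numpy as np
from h import *
c=np.load("pics/top0.npz"); X=cloud(c)
# base plate corners at z=18 (top face)
o=(240,140)
P=[]
for u,v in [(85,280),(348,92),(553,378),(295,570)]:
    C,d=ray(c,o[0]+(u+.5)/4-.5,o[1]+(v+.5)/4-.5); P.append(C+d*(0.018-C[2])/d[2])
P=np.array(P);print(P.round(3))
for a,b in((0,1),(3,2),(1,2),(0,3)):
    e=P[b]-P[a];print(np.linalg.norm(e).round(3),np.degrees(np.arctan2(e[1],e[0])).round(2))
print(P.mean(0))
# board plane points: right part of board
for name,(u0,v0,u1,v1) in dict(right=(420,190,480,250)).items():
    pass
m=X[185:210,338:366].reshape(-1,3)
psi=np.radians(35.8);h=np.array([np.cos(psi),np.sin(psi)])
t=np.radians(50);n=np.array([*(np.sin(t)*h),np.cos(t)])
k=m@n; print(np.percentile(k,[10,30,50,70,90]).round(4))
E
```

```text
[ 64.33  40.14  80.6   16.52 -98.3   14.62] [0.5565 0.6196 0.6687] [[ 0.86  -0.191  0.473]
 [-0.375 -0.865  0.334]
 [ 0.345 -0.465 -0.816]]
[[ 0.542  0.069  0.018]
 [ 0.684 -0.133  0.018]
 [ 0.465 -0.287  0.018]
 [ 0.323 -0.087  0.018]]
0.247 -54.81
0.245 -54.57
0.268 -144.86
0.269 -144.48
[ 0.50386693 -0.10941545  0.018     ]
[nan nan nan nan nan]
```

Emit:
apply_moves:
  plan:
    - {"grip": 1,"offset": [25,-38,-15],"spin": 0}
    - {"grip": 1,"offset": [25,-38,-15],"spin": 0}
    - {"grip": 1,"offset": [25,-38,-15],"spin": 0}
    - {"grip": 1,"offset": [25,-38,-15],"spin": 0}
    - {"grip": 1,"offset": [25,-38,-15],"spin": 0}

```text
time_s: 11.2
tcp_pos: [0.5663, 0.6013, 0.6904]
ee_rot: [[0.85, -0.175, 0.496], [-0.383, -0.853, 0.356], [0.361, -0.492, -0.792]]
wrist_force: [-0.5, 1.2, 0.0]
gripper_width: 1.003
gripper_force: 0.0
```

Emit:
apply_moves:
  plan:
    - {"grip": 1,"offset": [25,-38,-15],"spin": 0}
    - {"grip": 1,"offset": [25,-38,-15],"spin": 0}
    - {"grip": 1,"offset": [25,-38,-15],"spin": 0}
    - {"grip": 1,"offset": [25,-38,-15],"spin": 0}
    - {"grip": 1,"offset": [25,-38,-15],"spin": 0}

```text
time_s: 11.7
tcp_pos: [0.5703, 0.5848, 0.7131]
ee_rot: [[0.84, -0.157, 0.519], [-0.39, -0.84, 0.376], [0.377, -0.518, -0.768]]
wrist_force: [-0.8, -0.6, 0.5]
gripper_width: 0.999
gripper_force: 0.0
```

Run:
```python
from station import r
s=r.sense();print(s['joints'].round(2),s['tcp_pos'].round(4),s['ee_rot'].round(4))
z=s['ee_rot'][:,2];import numpy as np
print(np.degrees([np.arccos(-z[2]),np.arctan2(z[1],z[0])]))
from h import *
c=np.load("pics/top0.npz"); X=cloud(c); img=c["img"]
psi=np.radians(35.3);h=np.array([np.cos(psi),np.sin(psi)]);t=np.radians(50)
bx=np.array([*(np.cos(t)*h),-np.sin(t)]);bz=np.array([*(np.sin(t)*h),np.cos(t)]);by=np.cross(bz,bx)
B=np.c_[bx,by,bz];print(B.round(3))
# board face: pixels right of box, full-res (crop/4+off)
def med(poly,ax):
    m=np.zeros(img.shape[:2],np.uint8);cv2.fillPoly(m,[np.array([[240+u/4,140+v/4] for u,v in poly]).round().astype(int)],1)
    q=X[m>0];q=q[~np.isnan(q[:,0])];return len(q),np.percentile(q@ax,[10,50,90]).round(4),np.median(q,0).round(3)
print("board R",med([(385,150),(485,230),(435,270),(400,240),(395,200)],bz))
print("board L",med([(140,320),(165,340),(215,410),(200,415),(150,345)],bz))
print("lid",med([(310,185),(345,195),(355,225),(335,250),(312,225)],bz), med([(225,235),(250,205),(265,205),(255,240),(230,260)],bz))
np.save("B.npy",B)
# pivot cap, knob top
for nm,(u,v) in dict(cap=(173,318),knobtop=(278,195)).items():
    uu,vv=240+u/4,140+v/4
    print(nm,X[int(vv)-1:int(vv)+2,int(uu)-1:int(uu)+2,2].round(3).tolist())
```

```text
[ 62.39  37.41  80.6   16.67 -96.14  16.96] [0.5703 0.5848 0.7131] [[ 0.8403 -0.1574  0.5188]
 [-0.3898 -0.8405  0.3763]
 [ 0.3768 -0.5185 -0.7676]]
[39.86032908 35.95587117]
[[ 0.525 -0.578  0.625]
 [ 0.371  0.816  0.443]
 [-0.766 -0.     0.643]]
board R (355, array([0.3599, 0.3619, 0.3643]), array([ 0.576, -0.17 ,  0.122]))
board L (120, array([0.3594, 0.3622, 0.4089]), array([0.472, 0.004, 0.119]))
lid (131, array([0.4159, 0.4175, 0.4197]), array([ 0.579, -0.097,  0.153])) (95, array([0.4162, 0.4183, 0.4197]), array([ 0.573, -0.042,  0.123]))
cap [[0.179, 0.182, 0.184], [0.184, 0.181, 0.184], [0.182, 0.187, 0.184]]
knobtop [[0.19, 0.19, 0.197], [0.196, 0.197, 0.2], [0.2, 0.202, 0.198]]
```

Run:
```python
from h import *
c=np.load("pics/top0.npz"); X=cloud(c);B=np.load("B.npy")
sub=X[140:290,240:400].reshape(-1,3);sub=sub[~np.isnan(sub[:,0])]
b=sub@B
f=b[abs(b[:,2]-.362)<.005]
f=f[sub[abs(b[:,2]-.362)<.005][:,2]>.06]
print("board y extent",np.percentile(f[:,1],[.3,1,2,98,99,99.7]).round(4))
l=b[(abs(b[:,2]-.418)<.005)]
L0=-.3806;hO=.3836;O=np.array([hO*np.cos(np.radians(35.3))-L0*np.sin(np.radians(35.3)), hO*np.sin(np.radians(35.3))+L0*np.cos(np.radians(35.3)),.106])
Ob=O@B;print(O,Ob)
q=l-Ob
q=q[(abs(q[:,0])<.075)&(abs(q[:,1])<.075)];print(len(q),np.percentile(q[:,0],[0.5,2,98,99.5]).round(3),np.percentile(q[:,1],[0.5,2,98,99.5]).round(3))
for z in (.08,.0935,.11):
  for nm,(u,v) in dict(cap=(173,318),knobtop=(278,193)).items():
    C,d=ray(c,240+(u+.5)/4-.5,140+(v+.5)/4-.5); k=(z+Ob[2]-C@B[:,2])/(d@B[:,2]); print(z,nm,((C+k*d)@B-Ob).round(4))
np.savez("board.npz",O=O,B=B)
# overlay
img=cv2.resize(c["img"][140:290,240:400],None,fx=4,fy=4,interpolation=cv2.INTER_CUBIC)
def dr(p,col):
    uv=proj(c,O+np.asarray(p)@B.T); uv=((uv-[240,140])+.5)*4-.5
    cv2.polylines(img,[uv.round().astype(int)],False,col,1)
a=np.linspace(0,2*np.pi,60)
dr(np.c_[.06*np.cos(a),.06*np.sin(a),0*a+.056],(255,0,0))
for z in(0,-.018): dr([[-.07,-.125,z],[.095,-.125,z],[.095,.125,z],[-.07,.125,z],[-.07,.052,z],[-.005,.052,z],[-.005,-.052,z],[-.07,-.052,z],[-.07,-.125,z]],(0,255,0) if z==0 else (255,255,0))
dr([[-.03,.098,0],[-.03,.098,.0935],[-.03,-.002,.0935],[-.03,-.002,.075],[-.03,-.002,.1115]],(0,0,255))
cv2.imwrite("pics/ov.png",img)
```

```text
board y extent [-0.5045 -0.5035 -0.5026 -0.258  -0.2569 -0.2561]
[ 0.53300299 -0.08895578  0.106     ] [ 0.16537262 -0.3806      0.36199014]
695 [-0.06  -0.058  0.054  0.058] [-0.058 -0.055  0.049  0.055]
0.08 cap [-0.0308  0.0963  0.08  ]
0.08 knobtop [ 0.0102 -0.0139  0.08  ]
0.0935 cap [-0.046   0.0975  0.0935]
0.0935 knobtop [-0.0058 -0.0107  0.0935]
0.11 cap [-0.0646  0.099   0.11  ]
0.11 knobtop [-0.0253 -0.0069  0.11  ]
```

View pics/ov.png

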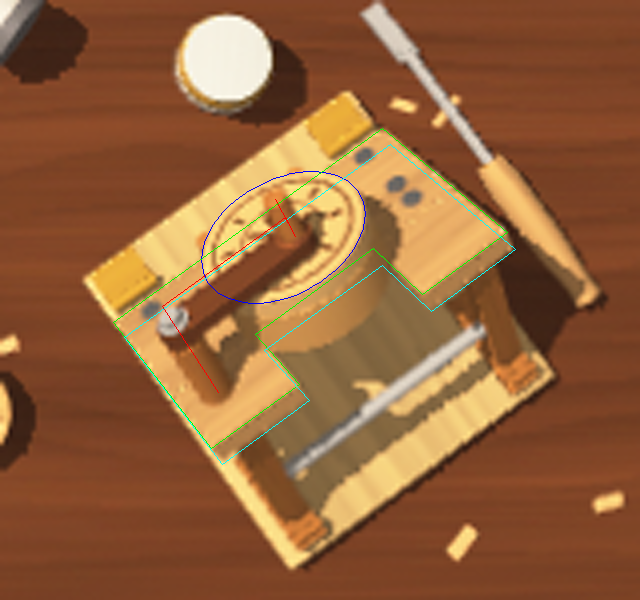

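The overlay matches the board edges, notch, lid rim, pivot and knob to within 1–2 mm. Pushing past the reach limit tilts the tool, and it now points down the slope to within 0.6°.

```bash
cat > go.py <<'E'
# usage: go.py x y z(mm board) [sgn of tool y along bz | 0 keep]  -> offset cm in tool axes, spin
import sys,numpy as np
from station import r
d=np.load("board.npz");O,B=d["O"],d["B"]
s=r.sense();R=s["ee_rot"];p=s["tcp_pos"]
b=(p-O)@B*1000
print("t",s["time_s"],"board pos",b.round(1),"tool axes in board\n",(B.T@R).round(3),"J",s["joints"].round(1),"F",s["wrist_force"].round(1),"w",round(s["gripper_width"],3),"gf",round(s["gripper_force"],1))
a=sys.argv[1:]
if a:
    T=O+B@(np.array(a[:3],float)/1000); print("offset cm",((T-p)@R*100).round(2))
    sg=float(a[3]); 
    if sg: print("spin",np.arctan2(-sg*R[:,0]@B[:,2],sg*R[:,1]@B[:,2]).round(3))
E
python3 go.py -150 -2 200 -1
```

```text
t 11.7 board pos [-195.3  528.4  711.8] tool axes in board
 [[ 0.007  0.002  1.   ]
 [-0.804 -0.595  0.007]
 [ 0.595 -0.804 -0.002]] J [ 62.4  37.4  80.6  16.7 -96.1  17. ] F [-0.8 -0.6  0.5] w 0.999 gf 0.0
offset cm [12.21 72.7   4.26]
spin 0.637
```

Emit:
apply_moves:
  plan:
    - {"grip": 1,"offset": [0.8,4.8,0.2],"spin": 0.13}
    - {"grip": 1,"offset": [1.6,9.6,0.4],"spin": 0.26}
    - {"grip": 1,"offset": [2.4,14.4,0.6],"spin": 0.39}
    - {"grip": 1,"offset": [3.2,19.2,0.8],"spin": 0.52}
    - {"grip": 1,"offset": [4,24,1],"spin": 0.637}

```text
time_s: 12.2
tcp_pos: [0.5709, 0.4213, 0.624]
ee_rot: [[0.617, -0.592, 0.519], [-0.786, -0.49, 0.376], [0.031, -0.64, -0.768]]
wrist_force: [0.7, 0.3, 1.0]
gripper_width: 0.999
gripper_force: 0.0
```

```bash
python3 go.py -150 -2 200 -1
```

```text
t 12.2 board pos [-187.4  394.5  582.6] tool axes in board
 [[ 0.008 -0.002  1.   ]
 [-0.998 -0.058  0.007]
 [ 0.058 -0.998 -0.003]] J [ 53.8  10.1  22.7  12.5 -64.6 -16.5] F [0.7 0.3 1. ] w 0.999 gf 0.0
offset cm [37.39 40.48  3.54]
spin 0.058
```

Emit:
apply_moves:
  plan:
    - {"grip": 1,"offset": [2.5,2.7,0],"spin": 0}
    - {"grip": 1,"offset": [5.5,6.1,0.3],"spin": 0}
    - {"grip": 1,"offset": [8.5,9.5,0.6],"spin": 0}
    - {"grip": 1,"offset": [11.5,13,0.9],"spin": 0}
    - {"grip": 1,"offset": [15,16.5,1.2],"spin": 0}

```text
time_s: 12.7
tcp_pos: [0.5731, 0.2273, 0.5147]
ee_rot: [[0.621, -0.588, 0.519], [-0.783, -0.495, 0.377], [0.035, -0.64, -0.768]]
wrist_force: [1.1, -0.1, -0.1]
gripper_width: 1.0
gripper_force: 0.0
```

Emit:
apply_moves:
  plan:
    - {"grip": 1,"offset": [3.4,3.4,0.3],"spin": 0}
    - {"grip": 1,"offset": [6.8,6.8,0.6],"spin": 0}
    - {"grip": 1,"offset": [10.2,10.2,0.9],"spin": 0}
    - {"grip": 1,"offset": [13.6,13.6,1.2],"spin": 0}
    - {"grip": 1,"offset": [17,17,1.5],"spin": 0}

```text
time_s: 13.2
tcp_pos: [0.5867, 0.0158, 0.4011]
ee_rot: [[0.621, -0.587, 0.52], [-0.783, -0.495, 0.377], [0.036, -0.641, -0.767]]
wrist_force: [0.2, -0.1, -0.0]
gripper_width: 1.001
gripper_force: 0.0
```

```bash
python3 go.py -80 -2 155 -1
```

```text
t 13.2 board pos [-158.9   54.4  269.6] tool axes in board
 [[ 0.007 -0.001  1.   ]
 [-0.998 -0.064  0.007]
 [ 0.064 -0.998 -0.001]] J [  7.3   1.1  -4.8 -23.5 -50.3  41.4] F [ 0.2 -0.1 -0. ] w 1.001 gf 0.0
offset cm [ 4.95 11.8   7.87]
spin 0.065
```

Emit:
apply_moves:
  plan:
    - {"grip": 1,"offset": [2,3,2],"spin": 0.065}
    - {"grip": 1,"offset": [4,6,4],"spin": 0.065}
    - {"grip": 1,"offset": [5,9,6],"spin": 0.065}
    - {"grip": 1,"offset": [5,10,6],"spin": 0.065}
    - {"grip": 1,"offset": [5,10,6],"spin": 0.065}

```text
time_s: 13.7
tcp_pos: [0.5899, -0.0496, 0.2922]
ee_rot: [[0.58, -0.63, 0.517], [-0.815, -0.442, 0.375], [-0.008, -0.639, -0.769]]
wrist_force: [0.4, -0.9, 0.6]
gripper_width: 0.996
gripper_force: 0.0
```

```bash
python3 go.py -75 -2 155 -1
python3 - <<'E'
from station import r
import cv2,numpy as np
for n in("top","side"):
    c=r.capture(n);np.savez(f"pics/{n}1.npz",**c);
    if n=="top": cv2.imwrite("pics/c1.png",cv2.resize(c["img"][120:290,200:400],None,fx=3.5,fy=3.5,interpolation=cv2.INTER_CUBIC))
E
```

```text
t 13.7 board pos [-98.1  -0.7 172.7] tool axes in board
 [[ 0.007 -0.005  1.   ]
 [-1.     0.003  0.007]
 [-0.003 -1.    -0.005]] J [ -3.1   7.5  -9.5 -34.3 -45.6  56.8] F [ 0.4 -0.9  0.6] w 0.996 gf 0.0
offset cm [0.15 1.76 2.32]
spin -0.003
```

View pics/c1.png

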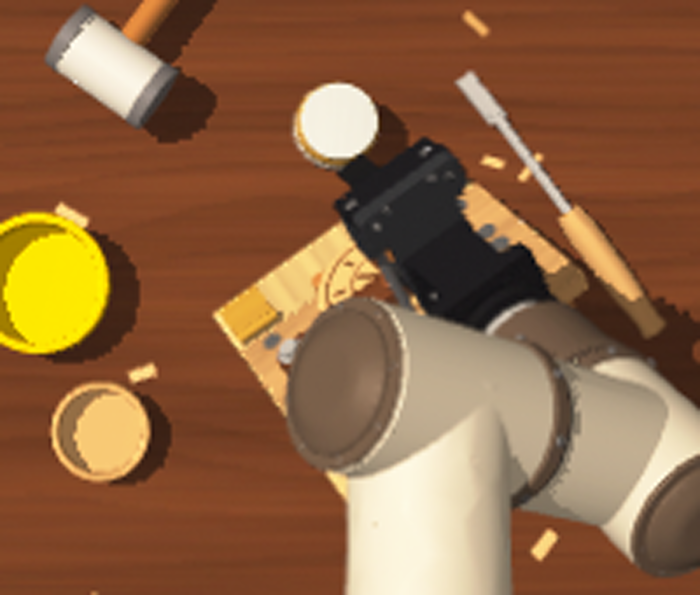

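Emit:
apply_moves:
  plan:
    - {"grip": 1,"offset": [0.1,1.2,1.2],"spin": 0}
    - {"grip": 1,"offset": [0.1,1.8,2.4],"spin": 0}
    - {"grip": 1,"offset": [0.1,1.8,4.0],"spin": 0}
    - {"grip": 1,"offset": [-0.1,1.8,5.8],"spin": 0}
    - {"grip": 1,"offset": [-0.6,1.8,7.5],"spin": 0}

```text
time_s: 14.3
tcp_pos: [0.6164, -0.023, 0.2242]
ee_rot: [[0.581, -0.626, 0.521], [-0.814, -0.443, 0.376], [-0.004, -0.642, -0.767]]
wrist_force: [-0.0, -1.2, -0.3]
gripper_width: 1.003
gripper_force: 0.5
```

```bash
python3 go.py 17 36 155 -1
```

```text
t 14.3 board pos [-22.3   5.6 157.3] tool axes in board
 [[ 0.006 -0.001  1.   ]
 [-1.    -0.     0.006]
 [ 0.    -1.    -0.001]] J [ -0.6  13.2 -11.7 -38.6 -37.7  61.4] F [-0.  -1.2 -0.3] w 1.003 gf 0.5
offset cm [-3.01  0.23  3.95]
spin 0.0
```

Emit:
apply_moves:
  plan:
    - {"grip": 1,"offset": [-0.5,0.2,1.0],"spin": 0}
    - {"grip": 1,"offset": [-1.0,0.2,1.8],"spin": 0}
    - {"grip": 1,"offset": [-1.7,0.2,2.7],"spin": 0}
    - {"grip": 1,"offset": [-2.4,0.2,3.4],"spin": 0}
    - {"grip": 1,"offset": [-3.0,0.2,3.9],"spin": 0}

```text
time_s: 14.8
tcp_pos: [0.6163, 0.0153, 0.1927]
ee_rot: [[0.581, -0.627, 0.519], [-0.814, -0.443, 0.376], [-0.006, -0.641, -0.768]]
wrist_force: [-0.6, -0.7, 0.9]
gripper_width: 0.997
gripper_force: 0.3
```

```bash
python3 go.py 17 36 155 -1;python3 - <<'E'
from station import r
import cv2,numpy as np
c=r.capture("side");np.savez(f"pics/s2.npz",**c);cv2.imwrite("pics/s2.png",cv2.resize(c["img"][110:350,140:380],None,fx=2.5,fy=2.5,interpolation=cv2.INTER_CUBIC))
E
```

```text
t 14.8 board pos [ 16.   36.9 154. ] tool axes in board
 [[ 0.007 -0.002  1.   ]
 [-1.     0.001  0.007]
 [-0.001 -1.    -0.002]] J [  3.7  14.8 -14.5 -40.1 -32.   60.8] F [-0.6 -0.7  0.9] w 0.997 gf 0.3
offset cm [ 0.09 -0.1   0.1 ]
spin -0.001
```

View pics/s2.png

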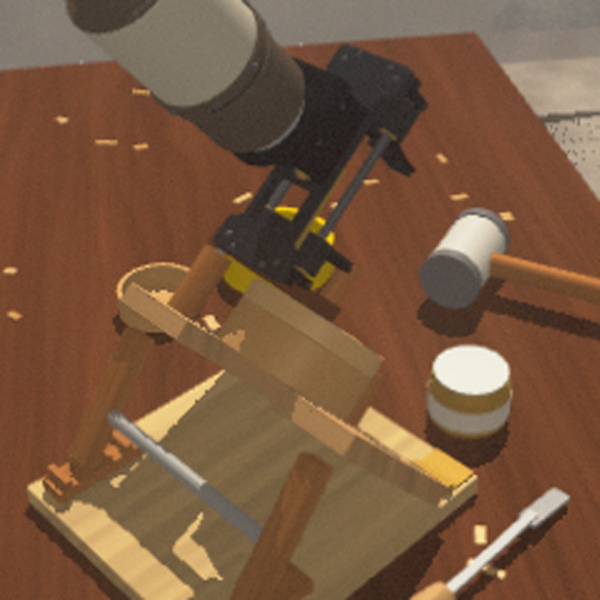

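Emit:
apply_moves:
  plan:
    - {"grip": 1,"offset": [0,-0.1,-0.8],"spin": 0}
    - {"grip": 1,"offset": [1.3,-0.1,-1.2],"spin": 0}
    - {"grip": 1,"offset": [2.8,-0.1,-1.2],"spin": 0}
    - {"grip": 1,"offset": [2.8,-0.1,1],"spin": 0}
    - {"grip": 1,"offset": [2.8,-0.1,3.2],"spin": 0}

```text
time_s: 15.35
tcp_pos: [0.6517, 0.002, 0.1697]
ee_rot: [[0.579, -0.627, 0.522], [-0.816, -0.441, 0.374], [-0.004, -0.643, -0.766]]
wrist_force: [-0.3, 0.2, -0.3]
gripper_width: 1.0
gripper_force: 0.0
```

Emit:
apply_moves:
  plan:
    - {"grip": 1,"offset": [0,0,0],"spin": 0}
    - {"grip": 1,"offset": [-1,0,0],"spin": 0}
    - {"grip": 1,"offset": [-2,0,0],"spin": 0}
    - {"grip": 1,"offset": [-3,0,0],"spin": 0}
    - {"grip": 1,"offset": [-3.6,0,0],"spin": 0}

```text
time_s: 15.85
tcp_pos: [0.6292, 0.0334, 0.1708]
ee_rot: [[0.581, -0.624, 0.522], [-0.814, -0.444, 0.375], [-0.002, -0.643, -0.766]]
wrist_force: [4.0, -3.2, -1.0]
gripper_width: 0.998
gripper_force: 0.0
```

```bash
python3 go.py 48 50 155 -1
```

```text
t 15.85 board pos [ 46.3  44.3 156. ] tool axes in board
 [[ 0.004 -0.     1.   ]
 [-1.    -0.002  0.004]
 [ 0.002 -1.    -0.   ]] J [  5.5  17.3 -14.3 -41.7 -29.   61.7] F [ 4.  -3.2 -1. ] w 0.998 gf 0.0
offset cm [-0.57  0.1   0.17]
spin 0.002
```

Emit:
apply_moves:
  plan:
    - {"grip": 1,"offset": [-0.3,0,0],"spin": 0}
    - {"grip": 1,"offset": [-0.5,0,0],"spin": 0}
    - {"grip": 1,"offset": [-0.5,0,0],"spin": 0}

```text
time_s: 16.15
tcp_pos: [0.6269, 0.0372, 0.1701]
ee_rot: [[0.581, -0.625, 0.521], [-0.814, -0.444, 0.375], [-0.003, -0.642, -0.767]]
wrist_force: [3.1, -4.3, 0.4]
gripper_width: 1.004
gripper_force: 0.0
```

```bash
python3 go.py 48 50 155 -1
```

```text
t 16.15 board pos [ 47.   48.7 155.8] tool axes in board
 [[ 0.005 -0.001  1.   ]
 [-1.    -0.001  0.005]
 [ 0.001 -1.    -0.001]] J [  6.   17.1 -14.7 -41.6 -28.6  61.3] F [ 3.1 -4.3  0.4] w 1.004 gf 0.0
offset cm [-0.13  0.08  0.1 ]
spin 0.001
```

Emit:
apply_moves:
  plan:
    - {"grip": 1,"offset": [1.5,-0.2,0],"spin": 0}
    - {"grip": 1,"offset": [3,-1,-4],"spin": 0}
    - {"grip": 1,"offset": [4.5,-2,-9],"spin": 0}
    - {"grip": 1,"offset": [5,-3,-13.5],"spin": 0}
    - {"grip": 1,"offset": [5,-5,-18],"spin": 0}

```text
time_s: 16.65
tcp_pos: [0.5915, -0.05, 0.3393]
ee_rot: [[0.579, -0.631, 0.516], [-0.815, -0.441, 0.376], [-0.01, -0.638, -0.77]]
wrist_force: [1.6, -0.4, 0.6]
gripper_width: 1.001
gripper_force: 0.0
```

Emit:
apply_moves:
  plan:
    - {"grip": 1,"offset": [2,-3,-3],"spin": 0}
    - {"grip": 1,"offset": [5,-6,-6],"spin": 0}
    - {"grip": 1,"offset": [8,-9,-6],"spin": 0}
    - {"grip": 1,"offset": [11,-11,-6],"spin": 0}

```text
time_s: 17.05
tcp_pos: [0.6955, -0.1127, 0.4579]
ee_rot: [[0.581, -0.626, 0.52], [-0.814, -0.442, 0.377], [-0.006, -0.642, -0.766]]
wrist_force: [-0.6, 0.6, -0.9]
gripper_width: 1.001
gripper_force: 0.0
```

```bash
python3 go.py -120 0 28 -1;python3 - <<'E'
from station import r
import cv2,numpy as np
c=r.capture("top");np.savez(f"pics/t3.npz",**c);cv2.imwrite("pics/t3.png",cv2.resize(c["img"][140:290,240:400],None,fx=4,fy=4,interpolation=cv2.INTER_CUBIC))
E
```

```text
t 17.05 board pos [-193.2 -113.2  317.3] tool axes in board
 [[ 0.007 -0.001  1.   ]
 [-1.     0.001  0.007]
 [-0.001 -1.    -0.001]] J [ -8.2  14.9  21.2 -28.8 -68.   47.7] F [-0.6  0.6 -0.9] w 1.001 gf 0.0
offset cm [-11.26  28.93   7.41]
spin -0.001
```

View pics/t3.png

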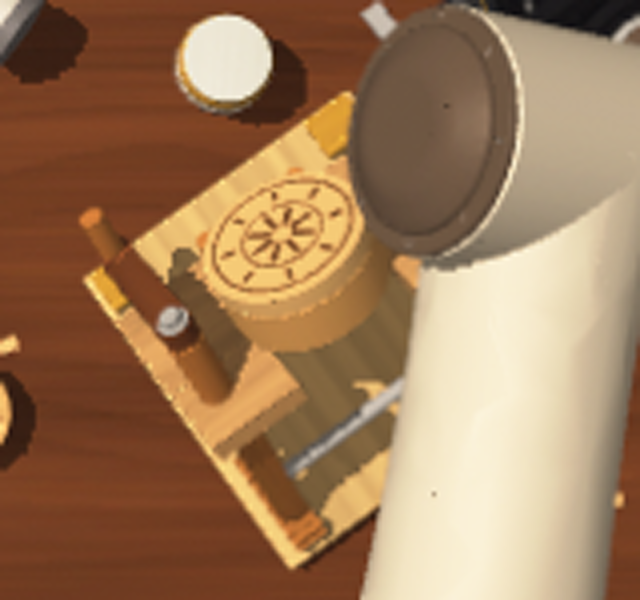

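The keeper is fully down beside the box, with its knob at crop (92,215), and the box sits undisturbed in its seat at crop (285,235). Next is the pinch from above the notch.

Emit:
apply_moves:
  plan:
    - {"grip": 1,"offset": [-2.2,4,0],"spin": 0}
    - {"grip": 1,"offset": [-4.2,8,1],"spin": 0}
    - {"grip": 1,"offset": [-6.2,12,1.5],"spin": 0}
    - {"grip": 1,"offset": [-8,16,2],"spin": 0}
    - {"grip": 1,"offset": [-9.6,20,3],"spin": 0}

```text
time_s: 17.6
tcp_pos: [0.5269, -0.1107, 0.3032]
ee_rot: [[0.581, -0.628, 0.518], [-0.814, -0.442, 0.378], [-0.008, -0.641, -0.768]]
wrist_force: [0.1, 0.1, -0.5]
gripper_width: 1.002
gripper_force: 0.0
```

```bash
python3 go.py -130 0 28 -1
```

```text
t 17.6 board pos [-162.3  -14.2  113.4] tool axes in board
 [[ 0.009 -0.003  1.   ]
 [-1.     0.002  0.009]
 [-0.002 -1.    -0.003]] J [-13.    3.7 -11.2 -37.4 -52.9  65.6] F [ 0.1  0.1 -0.5] w 1.002 gf 0.0
offset cm [-1.37  8.53  3.27]
spin -0.002
```

Emit:
apply_moves:
  plan:
    - {"grip": 1,"offset": [-1,3.5,0.5],"spin": 0}
    - {"grip": 1,"offset": [-1.4,6.5,1.5],"spin": 0}
    - {"grip": 1,"offset": [-1.4,8.5,3],"spin": 0}
    - {"grip": 1,"offset": [-1.4,8.5,3.3],"spin": 0}
    - {"grip": 1,"offset": [-1.4,8.5,3.3],"spin": 0}

```text
time_s: 18.1
tcp_pos: [0.485, -0.125, 0.2244]
ee_rot: [[0.58, -0.628, 0.518], [-0.814, -0.442, 0.377], [-0.008, -0.64, -0.768]]
wrist_force: [0.4, -0.4, 0.8]
gripper_width: 1.0
gripper_force: 0.0
```

```bash
python3 go.py -33 0 28 -1
```

```text
t 18.1 board pos [-129.3   -1.7   30.2] tool axes in board
 [[ 0.008 -0.003  1.   ]
 [-1.     0.003  0.008]
 [-0.003 -1.    -0.003]] J [-18.2   6.  -19.1 -44.1 -48.4  78.9] F [ 0.4 -0.4  0.8] w 1.0 gf 0.0
offset cm [-0.09  0.19  9.63]
spin -0.003
```

Emit:
apply_moves:
  plan:
    - {"grip": 1,"offset": [-0.1,0.2,2.5],"spin": 0}
    - {"grip": 1,"offset": [-0.1,0.2,5],"spin": 0}
    - {"grip": 1,"offset": [-0.1,0.2,7.5],"spin": 0}
    - {"grip": 1,"offset": [-0.1,0.2,9.6],"spin": 0}
    - {"grip": 1,"offset": [-0.1,0.2,9.6],"spin": 0}

```text
time_s: 18.6
tcp_pos: [0.534, -0.0876, 0.1488]
ee_rot: [[0.582, -0.627, 0.517], [-0.813, -0.443, 0.378], [-0.009, -0.64, -0.768]]
wrist_force: [-0.1, -0.6, 0.2]
gripper_width: 1.002
gripper_force: 0.0
```

```bash
python3 go.py -33 0 28 -1
```

```text
t 18.6 board pos [-31.7   0.5  28.7] tool axes in board
 [[ 0.01  -0.003  1.   ]
 [-1.     0.001  0.01 ]
 [-0.001 -1.    -0.003]] J [-13.2  14.6 -19.7 -50.6 -39.   84.6] F [-0.1 -0.6  0.2] w 1.002 gf 0.0
offset cm [ 0.05  0.07 -0.13]
spin -0.001
```

Emit:
apply_moves:
  plan:
    - {"grip": 0.5,"offset": [0,0,0],"spin": 0}
    - {"grip": 0.3,"offset": [0,0,0],"spin": 0}
    - {"grip": 0.3,"offset": [0,0,0],"spin": 0}
    - {"grip": 0.3,"offset": [0,0,0],"spin": 0}
    - {"grip": 0.3,"offset": [0,0,0],"spin": 0}

```text
time_s: 19.1
tcp_pos: [0.5326, -0.0894, 0.1501]
ee_rot: [[0.581, -0.627, 0.519], [-0.814, -0.443, 0.375], [-0.005, -0.641, -0.768]]
wrist_force: [-1.8, -0.9, 1.9]
gripper_width: 0.64
gripper_force: 30.0
```

Emit:
apply_moves:
  plan:
    - {"grip": 0.3,"offset": [0,0,0],"spin": 0}
    - {"grip": 0.3,"offset": [0,0,0],"spin": 0}
    - {"grip": 0.3,"offset": [0,0,0],"spin": 0}

```text
time_s: 19.4
tcp_pos: [0.5327, -0.0894, 0.15]
ee_rot: [[0.581, -0.627, 0.519], [-0.814, -0.443, 0.376], [-0.005, -0.641, -0.768]]
wrist_force: [-6.1, -2.4, 5.5]
gripper_width: 0.64
gripper_force: 30.0
```

```bash
python3 go.py -33 0 28 -1
```

```text
t 19.4 board pos [-34.1  -0.2  27.9] tool axes in board
 [[ 0.007 -0.003  1.   ]
 [-1.     0.001  0.007]
 [-0.001 -1.    -0.003]] J [-13.4  14.4 -19.8 -50.6 -39.   84.6] F [-6.1 -2.4  5.5] w 0.64 gf 30.0
offset cm [-0.02 -0.01  0.11]
spin -0.001
```

Emit:
apply_moves:
  plan:
    - {"grip": 0.3,"offset": [0,0,-0.7],"spin": 0}
    - {"grip": 0.3,"offset": [0,-0.5,-1.7],"spin": 0}
    - {"grip": 0.3,"offset": [0,-2,-3],"spin": 0}
    - {"grip": 0.3,"offset": [0,-4.5,-4.5],"spin": 0}
    - {"grip": 0.3,"offset": [0,-7,-6],"spin": 0}

```text
time_s: 19.9
tcp_pos: [0.5444, -0.0804, 0.2404]
ee_rot: [[0.58, -0.63, 0.516], [-0.814, -0.442, 0.376], [-0.009, -0.638, -0.77]]
wrist_force: [0.7, -0.3, -4.5]
gripper_width: 0.637
gripper_force: 30.0
```

Emit:
apply_moves:
  plan:
    - {"grip": 0.3,"offset": [0,-2,-1],"spin": 0}
    - {"grip": 0.3,"offset": [0,-3.5,-2],"spin": 0}
    - {"grip": 0.3,"offset": [0,-4.5,-2],"spin": 0}
    - {"grip": 0.3,"offset": [0,-4.5,-2],"spin": 0}

```text
time_s: 20.3
tcp_pos: [0.5635, -0.0675, 0.285]
ee_rot: [[0.582, -0.627, 0.519], [-0.813, -0.443, 0.377], [-0.006, -0.641, -0.768]]
wrist_force: [-0.1, 0.4, -4.9]
gripper_width: 0.642
gripper_force: 30.0
```

```bash
python3 go.py -100 0 140 -1
```

```text
t 20.3 board pos [-1.131e+02 -1.000e-01  1.436e+02] tool axes in board
 [[ 0.008 -0.003  1.   ]
 [-1.     0.     0.008]
 [-0.    -1.    -0.003]] J [ -6.2   6.1 -11.7 -36.3 -46.6  61. ] F [-0.1  0.4 -4.9] w 0.642 gf 30.0
offset cm [-0.    0.36  1.31]
spin -0.0
```

Emit:
apply_moves:
  plan:
    - {"grip": 0.3,"offset": [0,0,0],"spin": 0.08}
    - {"grip": 0.3,"offset": [0,0,0],"spin": 0.2}
    - {"grip": 0.3,"offset": [0,0,0],"spin": 0.33}
    - {"grip": 0.3,"offset": [0,0,0],"spin": 0.46}
    - {"grip": 0.3,"offset": [0,0,0],"spin": 0.59}

```text
time_s: 20.8
tcp_pos: [0.5622, -0.0681, 0.2822]
ee_rot: [[0.127, -0.848, 0.515], [-0.922, 0.091, 0.377], [-0.366, -0.523, -0.77]]
wrist_force: [0.6, 0.1, -4.1]
gripper_width: 0.639
gripper_force: 30.0
```

Emit:
apply_moves:
  plan:
    - {"grip": 0.3,"offset": [0,0,0],"spin": 0.13}
    - {"grip": 0.3,"offset": [0,0,0],"spin": 0.26}
    - {"grip": 0.3,"offset": [0,0,0],"spin": 0.39}
    - {"grip": 0.3,"offset": [0,0,0],"spin": 0.52}
    - {"grip": 0.3,"offset": [0,0,0],"spin": 0.65}

```text
time_s: 21.3
tcp_pos: [0.5622, -0.0682, 0.2822]
ee_rot: [[-0.412, -0.752, 0.515], [-0.679, 0.63, 0.377], [-0.608, -0.195, -0.77]]
wrist_force: [0.6, 0.3, -3.9]
gripper_width: 0.643
gripper_force: 30.0
```

Emit:
apply_moves:
  plan:
    - {"grip": 0.3,"offset": [0,0,0],"spin": 0.13}
    - {"grip": 0.3,"offset": [0,0,0],"spin": 0.26}
    - {"grip": 0.3,"offset": [0,0,0],"spin": 0.39}
    - {"grip": 0.3,"offset": [0,0,0],"spin": 0.52}
    - {"grip": 0.3,"offset": [0,0,0],"spin": 0.65}

```text
time_s: 21.8
tcp_pos: [0.5622, -0.0681, 0.2823]
ee_rot: [[-0.783, -0.349, 0.515], [-0.159, 0.913, 0.377], [-0.602, 0.213, -0.77]]
wrist_force: [-0.4, -0.2, -2.4]
gripper_width: 0.643
gripper_force: 30.0
```

Emit:
apply_moves:
  plan:
    - {"grip": 0.3,"offset": [0,0,0],"spin": 0.13}
    - {"grip": 0.3,"offset": [0,0,0],"spin": 0.26}
    - {"grip": 0.3,"offset": [0,0,0],"spin": 0.39}
    - {"grip": 0.3,"offset": [0,0,0],"spin": 0.52}
    - {"grip": 0.3,"offset": [0,0,0],"spin": 0.65}

```text
time_s: 22.3
tcp_pos: [0.5622, -0.0682, 0.2822]
ee_rot: [[-0.835, 0.196, 0.515], [0.425, 0.823, 0.377], [-0.35, 0.533, -0.77]]
wrist_force: [0.8, 0.8, -2.9]
gripper_width: 0.643
gripper_force: 30.0
```

```bash
python3 go.py -44 0 60 1
```

```text
t 22.3 board pos [-1.119e+02  1.000e-01  1.407e+02] tool axes in board
 [[-0.012 -0.     1.   ]
 [ 0.829  0.559  0.01 ]
 [-0.559  0.829 -0.006]] J [ -6.3   6.2 -11.9 -36.3 -46.6 -84.7] F [ 0.8  0.8 -2.9] w 0.643 gf 30.0
offset cm [ 4.42 -6.71  6.84]
spin 0.593
```

Emit:
apply_moves:
  plan:
    - {"grip": 0.3,"offset": [0,0,0],"spin": 0.13}
    - {"grip": 0.3,"offset": [0,0,0],"spin": 0.26}
    - {"grip": 0.3,"offset": [0,0,0],"spin": 0.39}
    - {"grip": 0.3,"offset": [0,0,0],"spin": 0.5}
    - {"grip": 0.3,"offset": [0,0,0],"spin": 0.55}

```text
time_s: 22.8
tcp_pos: [0.5622, -0.0681, 0.2822]
ee_rot: [[-0.611, 0.602, 0.515], [0.792, 0.481, 0.377], [-0.021, 0.638, -0.77]]
wrist_force: [-0.7, -0.3, -4.9]
gripper_width: 0.641
gripper_force: 30.0
```

```bash
python3 go.py -44 0 60 1
python3 - <<'E'
from station import r
import cv2,numpy as np
c=r.capture("top");np.savez(f"pics/t4.npz",**c);cv2.imwrite("pics/t4.png",cv2.resize(c["img"][120:290,200:400],None,fx=3.5,fy=3.5,interpolation=cv2.INTER_CUBIC))
E
```

```text
t 22.8 board pos [-1.120e+02  1.000e-01  1.408e+02] tool axes in board
 [[-0.01   0.006  1.   ]
 [ 0.999  0.045  0.01 ]
 [-0.045  0.999 -0.006]] J [  -6.3    6.2  -11.9  -36.3  -46.6 -116.1] F [-0.7 -0.3 -4.9] w 0.641 gf 30.0
offset cm [ 0.28 -8.03  6.84]
spin 0.045
```

View pics/t4.png

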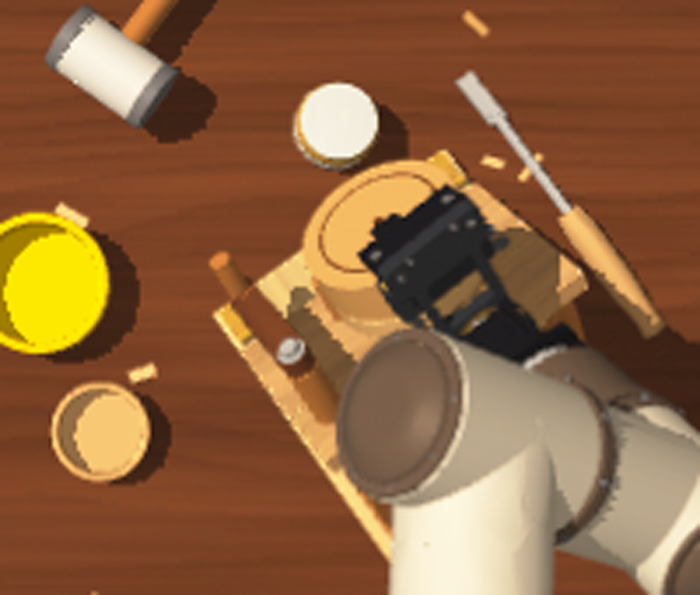

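The box is turned over: the base with its single ring faces outward at crop (375,225), and the keeper is still down at the left.

Emit:
apply_moves:
  plan:
    - {"grip": 0.3,"offset": [0,-1,1],"spin": 0.045}
    - {"grip": 0.3,"offset": [0,-3,2.5],"spin": 0.045}
    - {"grip": 0.3,"offset": [0,-5.5,4.5],"spin": 0.045}
    - {"grip": 0.3,"offset": [0,-8,6.2],"spin": 0.045}
    - {"grip": 0.3,"offset": [0,-8,6.2],"spin": 0.045}

```text
time_s: 23.35
tcp_pos: [0.5441, -0.0836, 0.1793]
ee_rot: [[-0.583, 0.633, 0.51], [0.813, 0.444, 0.378], [0.013, 0.634, -0.773]]
wrist_force: [-0.5, 0.9, -4.5]
gripper_width: 0.64
gripper_force: 30.0
```

```bash
python3 go.py -41 0 30 1
```

```text
t 23.35 board pos [-48.4  -2.   56.4] tool axes in board
 [[-0.014  0.011  1.   ]
 [ 1.    -0.003  0.014]
 [ 0.003  1.    -0.011]] J [ -11.1   12.6  -17.8  -46.1  -40.5 -102.5] F [-0.5  0.9 -4.5] w 0.64 gf 30.0
offset cm [ 0.18 -2.64  0.77]
spin -0.003
```

Emit:
apply_moves:
  plan:
    - {"grip": 0.3,"offset": [0.1,-0.9,0.2],"spin": 0}
    - {"grip": 0.3,"offset": [0.2,-1.8,0.4],"spin": 0}
    - {"grip": 0.3,"offset": [0.2,-2.6,0.5],"spin": 0}
    - {"grip": 0.3,"offset": [0.2,-2.7,0.6],"spin": 0}
    - {"grip": 0.3,"offset": [0.2,-2.7,0.9],"spin": 0}

```text
time_s: 23.85
tcp_pos: [0.5351, -0.091, 0.1623]
ee_rot: [[-0.584, 0.623, 0.52], [0.812, 0.448, 0.375], [0.001, 0.641, -0.767]]
wrist_force: [-0.8, -0.1, -3.4]
gripper_width: 0.643
gripper_force: 30.0
```

```bash
python3 go.py -34 -0.5 28 1
```

```text
t 23.85 board pos [-42.8  -2.9  36.5] tool axes in board
 [[-0.006  0.002  1.   ]
 [ 1.     0.006  0.006]
 [-0.006  1.    -0.002]] J [-13.1  13.5 -19.1 -49.1 -39.8 -97.1] F [-0.8 -0.1 -3.4] w 0.643 gf 30.0
offset cm [ 0.24 -0.85  0.88]
spin 0.006
```

Emit:
apply_moves:
  plan:
    - {"grip": 0.3,"offset": [0.1,-0.3,0.1],"spin": 0.006}
    - {"grip": 0.3,"offset": [0.2,-0.6,0.3],"spin": 0.006}
    - {"grip": 0.3,"offset": [0.2,-0.7,0.5],"spin": 0.006}
    - {"grip": 0.3,"offset": [0.2,-0.7,0.6],"spin": 0.006}

```text
time_s: 24.25
tcp_pos: [0.5321, -0.0899, 0.1523]
ee_rot: [[-0.581, 0.627, 0.519], [0.814, 0.443, 0.376], [0.006, 0.641, -0.768]]
wrist_force: [-0.5, 0.3, -2.9]
gripper_width: 0.64
gripper_force: 30.0
```

```bash
python3 go.py -34 -0.5 28 1
```

```text
t 24.25 board pos [-36.3  -0.3  28.8] tool axes in board
 [[-0.007  0.003  1.   ]
 [ 1.    -0.001  0.007]
 [ 0.001  1.    -0.003]] J [-13.4  14.2 -19.7 -50.3 -39.2 -95.7] F [-0.5  0.3 -2.9] w 0.64 gf 30.0
offset cm [-0.03 -0.08  0.23]
spin -0.001
```

Emit:
apply_moves:
  plan:
    - {"grip": 0.3,"offset": [0,-0.1,0.1],"spin": 0}
    - {"grip": 0.3,"offset": [0,-0.15,0.2],"spin": 0}
    - {"grip": 0.3,"offset": [0,-0.15,0.25],"spin": 0}
    - {"grip": 0.3,"offset": [0,-0.15,0.25],"spin": 0}

```text
time_s: 24.65
tcp_pos: [0.5323, -0.0898, 0.1503]
ee_rot: [[-0.582, 0.626, 0.519], [0.813, 0.444, 0.376], [0.005, 0.641, -0.768]]
wrist_force: [-3.9, -0.9, 1.7]
gripper_width: 0.639
gripper_force: 30.0
```

```bash
python3 go.py -34 -0.5 28 1; python3 -c "
import numpy as np
from station import r
print(r.sense()['wrist_force']@np.load('board.npz')['B'])"
```

```text
t 24.65 board pos [-34.6  -0.3  27.7] tool axes in board
 [[-0.007  0.002  1.   ]
 [ 1.     0.     0.007]
 [-0.     1.    -0.002]] J [-13.5  14.4 -19.8 -50.6 -39.1 -95.3] F [-3.9 -0.9  1.7] w 0.639 gf 30.0
offset cm [-0.02  0.03  0.06]
spin 0.0
[-3.68686565  1.53123535 -1.69225332]
```

Emit:
apply_moves:
  plan:
    - {"grip": 0.3,"offset": [0,-0.05,0.05],"spin": 0}
    - {"grip": 0.3,"offset": [0,-0.05,0.05],"spin": 0}
    - {"grip": 0.75,"offset": [0,0,0],"spin": 0}
    - {"grip": 1,"offset": [0,0,0],"spin": 0}
    - {"grip": 1,"offset": [0,0,0],"spin": 0}

```text
time_s: 25.15
tcp_pos: [0.5334, -0.0898, 0.1503]
ee_rot: [[-0.581, 0.626, 0.52], [0.814, 0.443, 0.376], [0.005, 0.642, -0.767]]
wrist_force: [-0.4, -0.1, -1.2]
gripper_width: 0.833
gripper_force: 0.0
```

Emit:
apply_moves:
  plan:
    - {"grip": 1,"offset": [0,0,0],"spin": 0}
    - {"grip": 1,"offset": [0,0,-1],"spin": 0}
    - {"grip": 1,"offset": [0,0,-3],"spin": 0}
    - {"grip": 1,"offset": [0,0,-6],"spin": 0}
    - {"grip": 1,"offset": [0,0,-9],"spin": 0}

```text
time_s: 25.65
tcp_pos: [0.485, -0.1239, 0.2197]
ee_rot: [[-0.581, 0.627, 0.518], [0.814, 0.444, 0.376], [0.006, 0.64, -0.768]]
wrist_force: [0.3, -0.8, 0.1]
gripper_width: 0.998
gripper_force: 0.0
```

```bash
python3 go.py -160 60 200 1
```

```text
t 25.65 board pos [-125.3   -0.8   27.6] tool axes in board
 [[-0.007  0.003  1.   ]
 [ 1.    -0.     0.007]
 [ 0.     1.    -0.003]] J [ -18.2    6.2  -19.5  -44.4  -47.8 -100.4] F [ 0.3 -0.8  0.1] w 0.998 gf 0.0
offset cm [ 6.11 17.23 -3.48]
spin -0.0
```

Emit:
apply_moves:
  plan:
    - {"grip": 1,"offset": [1.5,3,-1],"spin": 0}
    - {"grip": 1,"offset": [4.5,6,-1],"spin": 0}
    - {"grip": 1,"offset": [8,9,0],"spin": 0}
    - {"grip": 1,"offset": [11.5,12,1],"spin": 0}
    - {"grip": 1,"offset": [15,15,2],"spin": 0}

```text
time_s: 26.15
tcp_pos: [0.5029, 0.0717, 0.3021]
ee_rot: [[-0.58, 0.626, 0.521], [0.814, 0.442, 0.376], [0.005, 0.643, -0.766]]
wrist_force: [0.4, -0.5, -1.0]
gripper_width: 0.998
gripper_force: 0.0
```

Emit:
apply_moves:
  plan:
    - {"grip": 0.2,"offset": [4,2.5,1.5],"spin": 0}
    - {"grip": 0.2,"offset": [8,5,3],"spin": 0}
    - {"grip": 0.2,"offset": [12,7.5,4.5],"spin": 0}
    - {"grip": 0.2,"offset": [16,10,6],"spin": 0}
    - {"grip": 0.2,"offset": [20,12.5,7.5],"spin": 0}

```text
time_s: 26.65
tcp_pos: [0.5357, 0.238, 0.3161]
ee_rot: [[-0.625, 0.614, 0.481], [0.779, 0.456, 0.429], [0.044, 0.644, -0.764]]
wrist_force: [0.8, -1.0, 0.1]
gripper_width: 0.635
gripper_force: 0.0
```

```bash
python3 go.py
python3 - <<'E'
from station import r
from h import *
s=r.sense();print(s["tcp_pos"].round(3))
d=np.load("board.npz");O,B=d["O"],d["B"];Ob=O@B
c=np.load("pics/t3.npz")
for z,u,v in((.1115,92,214),(.0755,116,250),(.08,174,318)):
    C,dd=ray(c,240+(u+.5)/4-.5,140+(v+.5)/4-.5); k=(z+Ob[2]-C@B[:,2])/(dd@B[:,2]); p=((C+k*dd)@B-Ob)*1000;print(p.round(1),"q",np.arctan2(p[0]+30,98-p[1]).round(3))
c=r.capture("top");np.savez("pics/t5.npz",**c);cv2.imwrite("pics/t5.png",cv2.resize(c["img"][120:290,200:400],None,fx=3.5,fy=3.5,interpolation=cv2.INTER_CUBIC))
X=cloud(c);sub=X[140:290,240:400].reshape(-1,3);q=(sub@B-Ob)*1000;q=q[~np.isnan(q[:,0])]
f=q[(abs(q[:,2]-56)<5)&(np.hypot(q[:,0],q[:,1])<75)];print(len(f),np.percentile(f,[2,50,98],axis=0).round(1))
A=np.c_[f[:,:2],np.ones(len(f))];print("plane",np.linalg.lstsq(A,f[:,2],rcond=None)[0].round(4))
E
```

```text
t 26.65 board pos [-38.1 265.3 281.5] tool axes in board
 [[-0.072 -0.001  0.997]
 [ 0.997  0.017  0.072]
 [-0.018  1.    -0.   ]] J [  38.8    0.8  -24.5   -4.6  -24.6 -177.4] F [ 0.8 -1.   0.1] w 0.635 gf 0.0
[0.536 0.238 0.316]
[ 71.4  96.3 111.5] q 1.554
[68.3 96.1 75.5] q 1.552
[-31.3  95.7  80. ] q -0.539
1021 [[-56.2 -53.8  52. ]
 [ -4.5  -0.4  55.8]
 [ 53.2  53.5  59.1]]
plane [9.70000e-03 2.60000e-03 5.58321e+01]
```

View pics/t5.png

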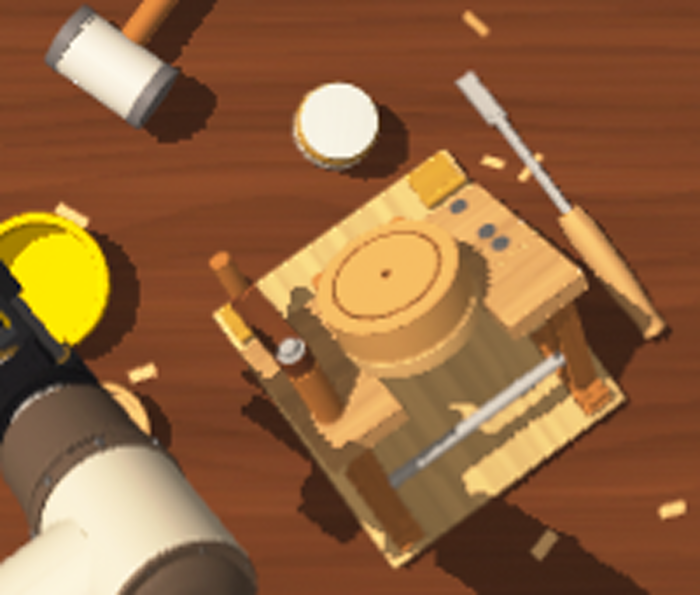

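Box is seated flat with the ring outward at crop (385,275). The keeper is at 1.55 rad with its knob at crop (220,260). To bring it back I need a steeper tool, so I'll reduce the tilt by pulling in against the inner reach limit.

Emit:
apply_moves:
  plan:
    - {"grip": 0.4,"offset": [1.6,-2.2,0],"spin": -0.14}
    - {"grip": 0.4,"offset": [3.2,-4.4,0],"spin": -0.28}
    - {"grip": 0.4,"offset": [4.8,-6.6,0],"spin": -0.42}
    - {"grip": 0.4,"offset": [6.4,-8.8,0],"spin": -0.56}
    - {"grip": 0.4,"offset": [8,-11,0],"spin": -0.7}

```text
time_s: 27.2
tcp_pos: [0.4194, 0.2418, 0.2619]
ee_rot: [[-0.886, 0.072, 0.458], [0.289, 0.859, 0.422], [-0.363, 0.506, -0.782]]
wrist_force: [1.1, 0.8, 0.6]
gripper_width: 0.401
gripper_force: 0.0
```

Emit:
apply_moves:
  plan:
    - {"grip": 0.4,"offset": [0,0,0],"spin": -0.14}
    - {"grip": 0.4,"offset": [0,0,0],"spin": -0.28}
    - {"grip": 0.4,"offset": [0,0,0],"spin": -0.42}
    - {"grip": 0.4,"offset": [0,0,0],"spin": -0.56}
    - {"grip": 0.4,"offset": [0,0,0],"spin": -0.7}

```text
time_s: 27.7
tcp_pos: [0.4211, 0.2429, 0.2645]
ee_rot: [[-0.722, -0.516, 0.461], [-0.331, 0.842, 0.426], [-0.608, 0.155, -0.779]]
wrist_force: [-0.6, -0.1, 0.0]
gripper_width: 0.401
gripper_force: 0.0
```

```bash
cat >> go.py <<'E'
z=R[:,2];print("tcp",p.round(3),"tilt,az",np.degrees([np.arccos(-z[2]),np.arctan2(z[1],z[0])]).round(1)); print(R.round(3).tolist())
E
python3 go.py
```

```text
t 27.7 board pos [-56.8 335.5 178.8] tool axes in board
 [[-0.035 -0.077  0.996]
 [ 0.147  0.986  0.081]
 [-0.988  0.15  -0.024]] J [  49.5   -7.9  -51.    27.7   -9.2 -137. ] F [-0.6 -0.1  0. ] w 0.401 gf 0.0
tcp [0.421 0.243 0.264] tilt,az [38.9 42.7]
[[-0.722, -0.516, 0.461], [-0.331, 0.842, 0.426], [-0.608, 0.155, -0.779]]
```

Emit:
apply_moves:
  plan:
    - {"grip": 0.4,"offset": [35,-17,-31],"spin": -0.14}
    - {"grip": 0.4,"offset": [35,-17,-31],"spin": -0.14}
    - {"grip": 0.4,"offset": [35,-17,-31],"spin": -0.14}
    - {"grip": 0.4,"offset": [35,-17,-31],"spin": -0.14}
    - {"grip": 0.4,"offset": [35,-17,-31],"spin": -0.14}

```text
time_s: 28.2
tcp_pos: [0.2652, 0.0452, 0.2652]
ee_rot: [[-0.649, -0.605, 0.462], [-0.438, 0.793, 0.423], [-0.622, 0.072, -0.78]]
wrist_force: [-1.9, 0.5, 2.3]
gripper_width: 0.395
gripper_force: 0.0
```

```bash
python3 go.py
```

```text
t 28.2 board pos [-212.6  264.2   -5.7] tool axes in board
 [[-0.026 -0.078  0.997]
 [ 0.017  0.997  0.078]
 [-0.999  0.019 -0.025]] J [  59.2  -47.5  -61.1   16.3  -40.  -122.4] F [-1.9  0.5  2.3] w 0.395 gf 0.0
tcp [0.265 0.045 0.265] tilt,az [38.8 42.5]
[[-0.649, -0.605, 0.462], [-0.438, 0.793, 0.423], [-0.622, 0.072, -0.78]]
```

Emit:
apply_moves:
  plan:
    - {"grip": 0.4,"offset": [49,0,-7],"spin": 0}
    - {"grip": 0.4,"offset": [49,0,-7],"spin": 0}
    - {"grip": 0.4,"offset": [49,0,-7],"spin": 0}

```text
time_s: 28.5
tcp_pos: [0.2049, -0.019, 0.213]
ee_rot: [[-0.643, -0.614, 0.457], [-0.446, 0.786, 0.428], [-0.622, 0.071, -0.78]]
wrist_force: [0.1, -2.3, -0.5]
gripper_width: 0.402
gripper_force: 0.0
```

```bash
python3 go.py
```

```text
t 28.5 board pos [-228.1  246.7 -105.4] tool axes in board
 [[-0.027 -0.085  0.996]
 [ 0.007  0.996  0.085]
 [-1.     0.01  -0.026]] J [ 34.6 -49.7 -59.2  -7.9 -42.3 -84. ] F [ 0.1 -2.3 -0.5] w 0.402 gf 0.0
tcp [ 0.205 -0.019  0.213] tilt,az [38.8 43.1]
[[-0.643, -0.614, 0.457], [-0.446, 0.786, 0.428], [-0.622, 0.071, -0.78]]
```

Emit:
apply_moves:
  plan:
    - {"grip": 0.4,"offset": [-3,0.3,-3.9],"spin": 0}
    - {"grip": 0.4,"offset": [-6,0.7,-7.8],"spin": 0}
    - {"grip": 0.4,"offset": [-9,1,-11.7],"spin": 0}
    - {"grip": 0.4,"offset": [-12,1.4,-15.6],"spin": 0}
    - {"grip": 0.4,"offset": [-15,1.8,-19.5],"spin": 0}

```text
time_s: 29.0
tcp_pos: [0.2021, -0.0224, 0.4596]
ee_rot: [[-0.65, -0.608, 0.456], [-0.443, 0.791, 0.422], [-0.617, 0.073, -0.784]]
wrist_force: [0.5, 0.6, 0.5]
gripper_width: 0.401
gripper_force: 0.0
```

Emit:
apply_moves:
  plan:
    - {"grip": 0.4,"offset": [1.1,-3,-3.7],"spin": 0}
    - {"grip": 0.4,"offset": [2.2,-6,-7.4],"spin": 0}
    - {"grip": 0.4,"offset": [3.3,-9,-11.1],"spin": 0}
    - {"grip": 0.4,"offset": [4.4,-12,-14.8],"spin": 0}
    - {"grip": 0.4,"offset": [5.5,-15,-18],"spin": 0}

```text
time_s: 29.5
tcp_pos: [0.1797, -0.2124, 0.5407]
ee_rot: [[-0.65, -0.61, 0.454], [-0.443, 0.789, 0.426], [-0.618, 0.076, -0.783]]
wrist_force: [-0.5, 0.4, 1.3]
gripper_width: 0.402
gripper_force: 0.0
```

Emit:
apply_moves:
  plan:
    - {"grip": 0.4,"offset": [1.1,-3,-3.7],"spin": 0}
    - {"grip": 0.4,"offset": [2.2,-6,-7.4],"spin": 0}
    - {"grip": 0.4,"offset": [3.3,-9,-11.1],"spin": 0}
    - {"grip": 0.4,"offset": [4.4,-12,-14.8],"spin": 0}
    - {"grip": 0.4,"offset": [5.5,-15,-18],"spin": 0}

```text
time_s: 30.0
tcp_pos: [0.1525, -0.4319, 0.6364]
ee_rot: [[-0.652, -0.607, 0.454], [-0.44, 0.791, 0.425], [-0.617, 0.077, -0.783]]
wrist_force: [0.9, -0.1, 1.7]
gripper_width: 0.403
gripper_force: 0.0
```

```bash
python3 go.py
```

```text
t 30.0 board pos [-733.4  -60.   -48.8] tool axes in board
 [[-0.033 -0.084  0.996]
 [ 0.018  0.996  0.084]
 [-0.999  0.02  -0.031]] J [  78.1  -61.4   22.8   31.4 -136.7 -102. ] F [ 0.9 -0.1  1.7] w 0.403 gf 0.0
tcp [ 0.152 -0.432  0.636] tilt,az [38.5 43.1]
[[-0.652, -0.607, 0.454], [-0.44, 0.791, 0.425], [-0.617, 0.077, -0.783]]
```

Emit:
apply_moves:
  plan:
    - {"grip": 0.4,"offset": [20,-36,-19],"spin": 0}
    - {"grip": 0.4,"offset": [20,-36,-19],"spin": 0}
    - {"grip": 0.4,"offset": [20,-36,-19],"spin": 0}
    - {"grip": 0.4,"offset": [20,-36,-19],"spin": 0}
    - {"grip": 0.4,"offset": [20,-36,-19],"spin": 0}

```text
time_s: 30.5
tcp_pos: [0.1412, -0.6195, 0.6164]
ee_rot: [[-0.678, -0.618, 0.398], [-0.469, 0.78, 0.414], [-0.566, 0.094, -0.819]]
wrist_force: [0.4, 0.5, 0.7]
gripper_width: 0.4
gripper_force: 0.0
```

Emit:
apply_moves:
  plan:
    - {"grip": 0.4,"offset": [20,-36,-19],"spin": 0}
    - {"grip": 0.4,"offset": [20,-36,-19],"spin": 0}
    - {"grip": 0.4,"offset": [20,-36,-19],"spin": 0}
    - {"grip": 0.4,"offset": [20,-36,-19],"spin": 0}
    - {"grip": 0.4,"offset": [20,-36,-19],"spin": 0}

```text
time_s: 31.0
tcp_pos: [0.0741, -0.6807, 0.5415]
ee_rot: [[-0.704, -0.629, 0.328], [-0.514, 0.771, 0.375], [-0.489, 0.095, -0.867]]
wrist_force: [-0.1, -0.7, -0.1]
gripper_width: 0.401
gripper_force: 0.0
```

```bash
python3 go.py
```

```text
t 31.0 board pos [-794.1 -217.7 -269. ] tool axes in board
 [[-0.186 -0.117  0.976]
 [-0.013  0.993  0.117]
 [-0.982  0.009 -0.186]] J [  87.5  -58.2   54.1   84.4 -161.8  -51.7] F [-0.1 -0.7 -0.1] w 0.401 gf 0.0
tcp [ 0.074 -0.681  0.541] tilt,az [29.9 48.8]
[[-0.704, -0.629, 0.328], [-0.514, 0.771, 0.375], [-0.489, 0.095, -0.867]]
```

Emit:
apply_moves:
  plan:
    - {"grip": 0.4,"offset": [23,-35,-17],"spin": 0}
    - {"grip": 0.4,"offset": [23,-35,-17],"spin": 0}
    - {"grip": 0.4,"offset": [23,-35,-17],"spin": 0}
    - {"grip": 0.4,"offset": [23,-35,-17],"spin": 0}
    - {"grip": 0.4,"offset": [23,-35,-17],"spin": 0}

```text
time_s: 31.5
tcp_pos: [0.0318, -0.7423, 0.4493]
ee_rot: [[-0.718, -0.617, 0.322], [-0.52, 0.783, 0.343], [-0.464, 0.078, -0.882]]
wrist_force: [0.1, 0.2, -0.6]
gripper_width: 0.404
gripper_force: 0.0
```

```bash
python3 go.py
```

```text
t 31.5 board pos [-768.6 -243.6 -382. ] tool axes in board
 [[-0.214 -0.093  0.972]
 [-0.009  0.996  0.093]
 [-0.977  0.011 -0.214]] J [  88.2  -66.2   49.7  102.3 -161.4  -34.6] F [ 0.1  0.2 -0.6] w 0.404 gf 0.0
tcp [ 0.032 -0.742  0.449] tilt,az [28.1 46.7]
[[-0.718, -0.617, 0.322], [-0.52, 0.783, 0.343], [-0.464, 0.078, -0.882]]
```

Emit:
apply_moves:
  plan:
    - {"grip": 0.4,"offset": [6,-26,-36],"spin": 0}
    - {"grip": 0.4,"offset": [6,-26,-36],"spin": 0}
    - {"grip": 0.4,"offset": [6,-26,-36],"spin": 0}
    - {"grip": 0.4,"offset": [6,-26,-36],"spin": 0}
    - {"grip": 0.4,"offset": [6,-26,-36],"spin": 0}

```text
time_s: 32.0
tcp_pos: [-0.0115, -0.7304, 0.4721]
ee_rot: [[-0.731, -0.604, 0.317], [-0.523, 0.795, 0.308], [-0.438, 0.059, -0.897]]
wrist_force: [0.4, -0.1, -0.0]
gripper_width: 0.4
gripper_force: 0.0
```

```bash
python3 go.py; python3 -c "
from h import *
X=cloud(np.load('pics/top0.npz'));s=X[350:384,462:505].reshape(-1,3);s=s[s[:,2]>.02];print(np.percentile(s,[1,50,99],axis=0).round(3))"
```

```text
t 32.0 board pos [-804.3 -208.9 -389. ] tool axes in board
 [[-0.242 -0.067  0.968]
 [-0.005  0.998  0.068]
 [-0.97   0.012 -0.242]] J [  85.2  -64.3   49.8  101.9 -162.7  -33.2] F [ 0.4 -0.1 -0. ] w 0.4 gf 0.0
tcp [-0.011 -0.73   0.472] tilt,az [26.2 44.2]
[[-0.731, -0.604, 0.317], [-0.523, 0.795, 0.308], [-0.438, 0.059, -0.897]]
[[ 0.003 -0.65   0.022]
 [ 0.044 -0.598  0.1  ]
 [ 0.068 -0.573  0.169]]
```

Emit:
apply_moves:
  plan:
    - {"grip": 0.4,"offset": [6,-26,-36],"spin": 0}
    - {"grip": 0.4,"offset": [6,-26,-36],"spin": 0}
    - {"grip": 0.4,"offset": [6,-26,-36],"spin": 0}
    - {"grip": 0.4,"offset": [6,-26,-36],"spin": 0}
    - {"grip": 0.4,"offset": [6,-26,-36],"spin": 0}

```text
time_s: 32.5
tcp_pos: [-0.0455, -0.7167, 0.4953]
ee_rot: [[-0.743, -0.591, 0.314], [-0.524, 0.806, 0.276], [-0.416, 0.041, -0.909]]
wrist_force: [-0.9, 0.1, 0.6]
gripper_width: 0.401
gripper_force: 0.0
```

Emit:
apply_moves:
  plan:
    - {"grip": 0.4,"offset": [6,-26,-36],"spin": 0}
    - {"grip": 0.4,"offset": [6,-26,-36],"spin": 0}
    - {"grip": 0.4,"offset": [6,-26,-36],"spin": 0}
    - {"grip": 0.4,"offset": [6,-26,-36],"spin": 0}
    - {"grip": 0.4,"offset": [6,-26,-36],"spin": 0}

```text
time_s: 33.0
tcp_pos: [-0.0718, -0.7012, 0.5193]
ee_rot: [[-0.755, -0.578, 0.309], [-0.525, 0.815, 0.245], [-0.394, 0.022, -0.919]]
wrist_force: [-0.8, 0.2, -0.4]
gripper_width: 0.402
gripper_force: 0.0
```

```bash
python3 go.py
```

```text
t 33.0 board pos [-861.3 -150.2 -383.5] tool axes in board
 [[-0.289 -0.018  0.957]
 [ 0.008  1.     0.021]
 [-0.957  0.014 -0.289]] J [  80.8  -60.    51.1  102.6 -164.2  -30.3] F [-0.8  0.2 -0.4] w 0.402 gf 0.0
tcp [-0.072 -0.701  0.519] tilt,az [23.2 38.4]
[[-0.755, -0.578, 0.309], [-0.525, 0.815, 0.245], [-0.394, 0.022, -0.919]]
```

Emit:
apply_moves:
  plan:
    - {"grip": 0.4,"offset": [-4.5,1.2,0.3],"spin": 0}
    - {"grip": 0.4,"offset": [-9,2.4,0.6],"spin": 0}
    - {"grip": 0.4,"offset": [-13.5,3.6,0.9],"spin": 0}
    - {"grip": 0.4,"offset": [-18,4.8,1.2],"spin": 0}
    - {"grip": 0.4,"offset": [-22.5,6,1.5],"spin": 0}

```text
time_s: 33.5
tcp_pos: [0.0296, -0.5804, 0.5736]
ee_rot: [[-0.755, -0.578, 0.31], [-0.523, 0.816, 0.247], [-0.395, 0.024, -0.918]]
wrist_force: [1.1, -0.7, 1.2]
gripper_width: 0.398
gripper_force: 0.0
```

```bash
python3 go.py
```

```text
t 33.5 board pos [-804.9 -110.2 -231.7] tool axes in board
 [[-0.288 -0.019  0.958]
 [ 0.01   1.     0.022]
 [-0.958  0.016 -0.288]] J [  74.6  -62.3   32.2   43.4 -160.2  -85.7] F [ 1.1 -0.7  1.2] w 0.398 gf 0.0
tcp [ 0.03  -0.58   0.574] tilt,az [23.3 38.5]
[[-0.755, -0.578, 0.31], [-0.523, 0.816, 0.247], [-0.395, 0.024, -0.918]]
```

Emit:
apply_moves:
  plan:
    - {"grip": 0.4,"offset": [-3.7,2.7,2],"spin": 0}
    - {"grip": 0.4,"offset": [-7.4,5.4,4],"spin": 0}
    - {"grip": 0.4,"offset": [-11.1,8,6],"spin": 0}
    - {"grip": 0.4,"offset": [-14.8,10.7,8.2],"spin": 0}
    - {"grip": 0.4,"offset": [-18.5,13.4,10.3],"spin": 0}

```text
time_s: 34.0
tcp_pos: [0.124, -0.3493, 0.5547]
ee_rot: [[-0.755, -0.579, 0.309], [-0.525, 0.815, 0.245], [-0.394, 0.022, -0.919]]
wrist_force: [0.5, 0.4, 1.2]
gripper_width: 0.404
gripper_force: 0.0
```

```bash
python3 go.py
```

```text
t 34.0 board pos [-655.    23.9  -82.5] tool axes in board
 [[-0.289 -0.018  0.957]
 [ 0.008  1.     0.021]
 [-0.957  0.014 -0.289]] J [  73.9  -64.1    2.9   19.3 -136.1 -112.4] F [0.5 0.4 1.2] w 0.404 gf 0.0
tcp [ 0.124 -0.349  0.555] tilt,az [23.2 38.3]
[[-0.755, -0.579, 0.309], [-0.525, 0.815, 0.245], [-0.394, 0.022, -0.919]]
```

Emit:
apply_moves:
  plan:
    - {"grip": 0.4,"offset": [-2.8,3.2,2.7],"spin": 0}
    - {"grip": 0.4,"offset": [-5.6,6.4,5.4],"spin": 0}
    - {"grip": 0.4,"offset": [-8.4,9.6,8],"spin": 0}
    - {"grip": 0.4,"offset": [-11.2,12.8,10.7],"spin": 0}
    - {"grip": 0.4,"offset": [-14,16,13.4],"spin": 0}

```text
time_s: 34.5
tcp_pos: [0.1784, -0.1137, 0.4901]
ee_rot: [[-0.754, -0.58, 0.309], [-0.526, 0.814, 0.245], [-0.394, 0.022, -0.919]]
wrist_force: [-0.1, 0.0, 1.3]
gripper_width: 0.401
gripper_force: 0.0
```

Emit:
apply_moves:
  plan:
    - {"grip": 0.4,"offset": [-2.7,3.2,2.6],"spin": 0}
    - {"grip": 0.4,"offset": [-5.5,6.3,5.3],"spin": 0}
    - {"grip": 0.4,"offset": [-9,7.3,7.5],"spin": 0}
    - {"grip": 0.4,"offset": [-12.7,8.3,10],"spin": 0}
    - {"grip": 0.4,"offset": [-16.4,9.3,12.5],"spin": 0}

```text
time_s: 35.0
tcp_pos: [0.2846, 0.0855, 0.4431]
ee_rot: [[-0.737, -0.603, 0.304], [-0.546, 0.797, 0.258], [-0.398, 0.024, -0.917]]
wrist_force: [-0.8, 1.6, 1.7]
gripper_width: 0.403
gripper_force: 0.0
```

```bash
python3 go.py
```

```text
t 35.0 board pos [-323.7  286.   138.6] tool axes in board
 [[-0.285 -0.039  0.958]
 [-0.02   0.999  0.034]
 [-0.958 -0.009 -0.285]] J [  56.7  -31.9  -25.8    6.8  -73.6 -110.5] F [-0.8  1.6  1.7] w 0.403 gf 0.0
tcp [0.285 0.086 0.443] tilt,az [23.5 40.2]
[[-0.737, -0.603, 0.304], [-0.546, 0.797, 0.258], [-0.398, 0.024, -0.917]]
```

```bash
python3 go.py -34 94 150 0 | grep offset
```

```text
offset cm [ -8.96 -20.31  26.77]
```

Emit:
apply_moves:
  plan:
    - {"grip": 0.5,"offset": [-1.2,-2.6,3.4],"spin": 0}
    - {"grip": 0.5,"offset": [-2.4,-5.2,6.8],"spin": 0}
    - {"grip": 0.5,"offset": [-3.6,-7.8,10.2],"spin": 0}
    - {"grip": 0.5,"offset": [-4.8,-10.4,13.6],"spin": 0}
    - {"grip": 0.5,"offset": [-6,-13,17],"spin": 0}

```text
time_s: 35.5
tcp_pos: [0.4609, 0.043, 0.305]
ee_rot: [[-0.756, -0.578, 0.308], [-0.525, 0.816, 0.243], [-0.392, 0.022, -0.92]]
wrist_force: [0.5, 1.4, 0.7]
gripper_width: 0.502
gripper_force: 0.0
```

Emit:
apply_moves:
  plan:
    - {"grip": 0.5,"offset": [-1,-2.3,3],"spin": 0}
    - {"grip": 0.5,"offset": [-2,-4.5,6],"spin": 0}
    - {"grip": 0.5,"offset": [-3,-6.8,8.8],"spin": 0}
    - {"grip": 0.5,"offset": [-3,-6.8,8.8],"spin": 0}

```text
time_s: 35.9
tcp_pos: [0.5497, 0.0248, 0.2305]
ee_rot: [[-0.76, -0.577, 0.3], [-0.525, 0.816, 0.241], [-0.384, 0.026, -0.923]]
wrist_force: [-0.3, 0.8, -0.8]
gripper_width: 0.502
gripper_force: 0.0
```

```bash
python3 go.py 67 97 103 0
```

```text
t 35.9 board pos [-44.3  83.2 140.8] tool axes in board
 [[-0.299 -0.019  0.954]
 [ 0.011  1.     0.024]
 [-0.954  0.017 -0.299]] J [ 14.    8.3 -18.9 -13.7 -42.9 -60.7] F [-0.3  0.8 -0.8] w 0.502 gf 0.0
offset cm [ 0.3   1.1  11.78]
tcp [0.55  0.025 0.23 ] tilt,az [22.7 38.8]
[[-0.76, -0.577, 0.3], [-0.525, 0.816, 0.241], [-0.384, 0.026, -0.923]]
```

Emit:
apply_moves:
  plan:
    - {"grip": 0.5,"offset": [0.1,1.2,2.5],"spin": 0}
    - {"grip": 0.5,"offset": [0.3,1.2,5],"spin": 0}
    - {"grip": 0.5,"offset": [0.3,1.2,7.5],"spin": 0}
    - {"grip": 0.5,"offset": [0.3,1.1,10],"spin": 0}
    - {"grip": 0.5,"offset": [0.3,1.1,11],"spin": 0}

```text
time_s: 36.4
tcp_pos: [0.573, 0.0603, 0.1321]
ee_rot: [[-0.756, -0.579, 0.305], [-0.526, 0.815, 0.243], [-0.389, 0.024, -0.921]]
wrist_force: [-0.1, 0.8, 0.6]
gripper_width: 0.499
gripper_force: 0.0
```

```bash
python3 go.py 67 97 103 0
python3 - <<'E'
from station import r
import cv2,numpy as np
c=r.capture("top");s=r.capture("side")
a=cv2.resize(c["img"][150:250,230:350],(480,400),interpolation=cv2.INTER_CUBIC);b=cv2.resize(s["img"][170:270,180:260],(320,400),interpolation=cv2.INTER_CUBIC)
cv2.imwrite("pics/k6.png",np.hstack([a,b]))
E
```

```text
t 36.4 board pos [ 56.5  98.7 107.8] tool axes in board
 [[-0.294 -0.019  0.956]
 [ 0.008  1.     0.022]
 [-0.956  0.014 -0.294]] J [ 17.3  17.3 -22.7 -16.7 -29.6 -59.1] F [-0.1  0.8  0.6] w 0.499 gf 0.0
offset cm [ 0.15 -0.2   1.15]
tcp [0.573 0.06  0.132] tilt,az [23.  38.6]
[[-0.756, -0.579, 0.305], [-0.526, 0.815, 0.243], [-0.389, 0.024, -0.921]]
```

View pics/k6.png

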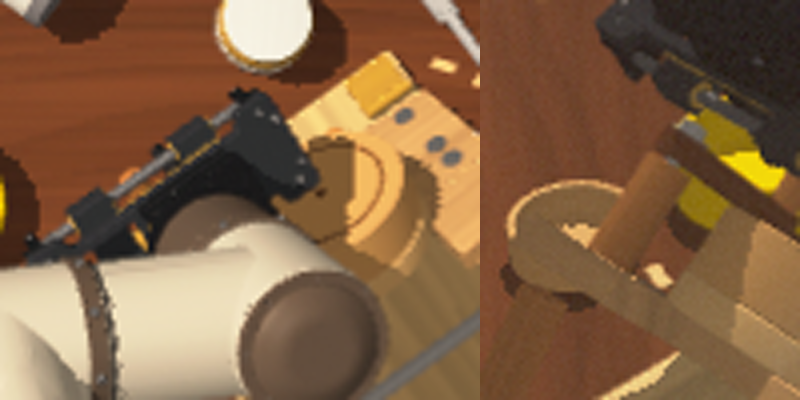

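The knob shows at (130,175), centred between the open fingers. I'll advance 1 cm and grip it.

Emit:
apply_moves:
  plan:
    - {"grip": 0.5,"offset": [0.1,-0.2,0.6],"spin": 0}
    - {"grip": 0.5,"offset": [0.1,-0.2,1.1],"spin": 0}
    - {"grip": 0.1,"offset": [0.1,-0.2,1.1],"spin": 0}
    - {"grip": 0.1,"offset": [0.1,-0.2,1.1],"spin": 0}
    - {"grip": 0.1,"offset": [0.1,-0.2,1.1],"spin": 0}

```text
time_s: 37.0
tcp_pos: [0.578, 0.0603, 0.1246]
ee_rot: [[-0.755, -0.578, 0.31], [-0.525, 0.816, 0.244], [-0.394, 0.022, -0.919]]
wrist_force: [-0.2, 0.0, 0.4]
gripper_width: 0.314
gripper_force: 0.0
```

```bash
python3 go.py 67 97 103 0
```

```text
t 37.0 board pos [ 64.8  95.8 106.2] tool axes in board
 [[-0.289 -0.017  0.957]
 [ 0.008  1.     0.02 ]
 [-0.957  0.014 -0.289]] J [ 17.1  18.2 -22.5 -17.3 -28.6 -58.3] F [-0.2  0.   0.4] w 0.314 gf 0.0
offset cm [0.24 0.11 0.3 ]
tcp [0.578 0.06  0.125] tilt,az [23.2 38.2]
[[-0.755, -0.578, 0.31], [-0.525, 0.816, 0.244], [-0.394, 0.022, -0.919]]
```

Emit:
apply_moves:
  plan:
    - {"grip": 0.1,"offset": [0.2,0.1,0.2],"spin": 0}
    - {"grip": 0.1,"offset": [0.2,0.1,0.2],"spin": 0}
    - {"grip": 0.1,"offset": [0.2,0.1,0.2],"spin": 0}
    - {"grip": 0.1,"offset": [0.2,0.1,0.2],"spin": 0}

```text
time_s: 37.4
tcp_pos: [0.5765, 0.0607, 0.1217]
ee_rot: [[-0.755, -0.578, 0.309], [-0.525, 0.815, 0.244], [-0.394, 0.022, -0.919]]
wrist_force: [-1.0, 0.7, 1.3]
gripper_width: 0.196
gripper_force: 30.0
```

```bash
python3 go.py 67 97 103 0
```

```text
t 37.4 board pos [ 66.4  97.1 103.5] tool axes in board
 [[-0.289 -0.017  0.957]
 [ 0.008  1.     0.021]
 [-0.957  0.013 -0.289]] J [ 17.2  18.4 -22.8 -17.5 -28.2 -58.1] F [-1.   0.7  1.3] w 0.196 gf 30.0
offset cm [ 0.03 -0.01  0.07]
tcp [0.576 0.061 0.122] tilt,az [23.2 38.3]
[[-0.755, -0.578, 0.309], [-0.525, 0.815, 0.244], [-0.394, 0.022, -0.919]]
```

Emit:
apply_moves:
  plan:
    - {"grip": 0.1,"offset": [0.03,-1.6,-0.18],"spin": 0}
    - {"grip": 0.1,"offset": [0.17,-3.4,-0.72],"spin": 0}
    - {"grip": 0.1,"offset": [0.42,-5.2,-1.63],"spin": 0}
    - {"grip": 0.1,"offset": [0.76,-6.8,-2.85],"spin": 0}
    - {"grip": 0.1,"offset": [0.76,-6.8,-2.85],"spin": 0}

```text
time_s: 37.9
tcp_pos: [0.6021, -0.0068, 0.1441]
ee_rot: [[-0.755, -0.577, 0.311], [-0.523, 0.817, 0.244], [-0.395, 0.021, -0.918]]
wrist_force: [-0.0, 1.8, 2.7]
gripper_width: 0.195
gripper_force: 30.1
```

```bash
python3 go.py 23.5 15.5 103 0
```

```text
t 37.9 board pos [ 37.6  27.2 104.1] tool axes in board
 [[-0.288 -0.016  0.957]
 [ 0.009  1.     0.019]
 [-0.958  0.014 -0.288]] J [  8.4  19.1 -16.4 -19.7 -35.5 -49.3] F [-0.   1.8  2.7] w 0.195 gf 30.1
offset cm [ 0.5  -1.15 -1.34]
tcp [ 0.602 -0.007  0.144] tilt,az [23.3 38.1]
[[-0.755, -0.577, 0.311], [-0.523, 0.817, 0.244], [-0.395, 0.021, -0.918]]
```

Emit:
apply_moves:
  plan:
    - {"grip": 0.1,"offset": [0.4,-1.15,-1.37],"spin": 0}
    - {"grip": 0.1,"offset": [0.9,-2.1,-3.07],"spin": 0}
    - {"grip": 0.1,"offset": [1.44,-2.64,-4.9],"spin": 0}
    - {"grip": 0.1,"offset": [1.85,-2.8,-6.2],"spin": 0}
    - {"grip": 0.1,"offset": [1.85,-2.8,-6.2],"spin": 0}

```text
time_s: 38.4
tcp_pos: [0.5845, -0.0539, 0.1938]
ee_rot: [[-0.754, -0.578, 0.312], [-0.525, 0.816, 0.243], [-0.395, 0.02, -0.918]]
wrist_force: [1.6, 0.0, 2.7]
gripper_width: 0.195
gripper_force: 30.0
```

```bash
python3 go.py -28 -2 103 0
```

```text
t 38.4 board pos [-27.2  -1.1 104.1] tool axes in board
 [[-0.288 -0.015  0.958]
 [ 0.008  1.     0.018]
 [-0.958  0.012 -0.287]] J [  3.2  14.9 -14.2 -19.3 -43.  -46. ] F [1.6 0.  2.7] w 0.195 gf 30.0
offset cm [ 0.13 -0.09 -0.04]
tcp [ 0.584 -0.054  0.194] tilt,az [23.3 37.9]
[[-0.754, -0.578, 0.312], [-0.525, 0.816, 0.243], [-0.395, 0.02, -0.918]]
```

Emit:
apply_moves:
  plan:
    - {"grip": 0.5,"offset": [0,0,0],"spin": 0}
    - {"grip": 0.5,"offset": [0,0,0],"spin": 0}
    - {"grip": 0.5,"offset": [0,0,0],"spin": 0}
    - {"grip": 0.5,"offset": [0,0,-2],"spin": 0}
    - {"grip": 0.5,"offset": [0,0,-5],"spin": 0}

```text
time_s: 38.9
tcp_pos: [0.5674, -0.0652, 0.2355]
ee_rot: [[-0.757, -0.579, 0.302], [-0.525, 0.815, 0.245], [-0.388, 0.026, -0.921]]
wrist_force: [0.3, -0.0, 0.7]
gripper_width: 0.483
gripper_force: 0.0
```

Emit:
apply_moves:
  plan:
    - {"grip": 0.5,"offset": [0,2,-4.5],"spin": 0}
    - {"grip": 0.5,"offset": [0,6,-7],"spin": 0}
    - {"grip": 0.5,"offset": [0,10.5,-9],"spin": 0}
    - {"grip": 0.5,"offset": [0,15,-10],"spin": 0}
    - {"grip": 0.5,"offset": [0,19.5,-10],"spin": 0}

```text
time_s: 39.4
tcp_pos: [0.4243, 0.0696, 0.3359]
ee_rot: [[-0.755, -0.577, 0.312], [-0.523, 0.817, 0.245], [-0.396, 0.022, -0.918]]
wrist_force: [1.1, 2.0, -0.6]
gripper_width: 0.502
gripper_force: 0.0
```

Emit:
apply_moves:
  plan:
    - {"grip": 0.5,"offset": [0,4.5,0],"spin": 0}
    - {"grip": 0.5,"offset": [0,9,0],"spin": 0}
    - {"grip": 0.5,"offset": [0,9,0],"spin": 0}
    - {"grip": 0.5,"offset": [0,9,0],"spin": 0}

```text
time_s: 39.8
tcp_pos: [0.3719, 0.1438, 0.336]
ee_rot: [[-0.752, -0.583, 0.307], [-0.529, 0.812, 0.245], [-0.393, 0.022, -0.919]]
wrist_force: [0.6, -0.0, 0.4]
gripper_width: 0.501
gripper_force: 0.0
```

```bash
python3 go.py
python3 - <<'E'
from station import r
from h import *
d=np.load("board.npz");O,B=d["O"],d["B"];Ob=O@B
c=r.capture("top");cv2.imwrite("pics/t7.png",cv2.resize(c["img"][120:290,200:400],None,fx=3.5,fy=3.5,interpolation=cv2.INTER_CUBIC))
X=cloud(c);sub=X[140:290,240:400].reshape(-1,3);q=(sub@B-Ob)*1000;q=q[~np.isnan(q[:,0])]
f=q[(abs(q[:,2]-56)<5)&(np.hypot(q[:,0],q[:,1])<75)];print(len(f),np.percentile(f,[2,50,98],axis=0).round(1))
E
```

```text
t 39.8 board pos [-174.2  283.1  150.1] tool axes in board
 [[-0.29  -0.021  0.957]
 [ 0.003  1.     0.023]
 [-0.957  0.009 -0.29 ]] J [  47.4  -16.7  -32.6    4.4  -51.2 -104.1] F [ 0.6 -0.   0.4] w 0.501 gf 0.0
tcp [0.372 0.144 0.336] tilt,az [23.2 38.6]
[[-0.752, -0.583, 0.307], [-0.529, 0.812, 0.245], [-0.393, 0.022, -0.919]]
691 [[-56.7 -55.2  51.9]
 [ -9.4  -8.7  55.6]
 [ 53.   48.9  59.1]]
```

View pics/t7.png

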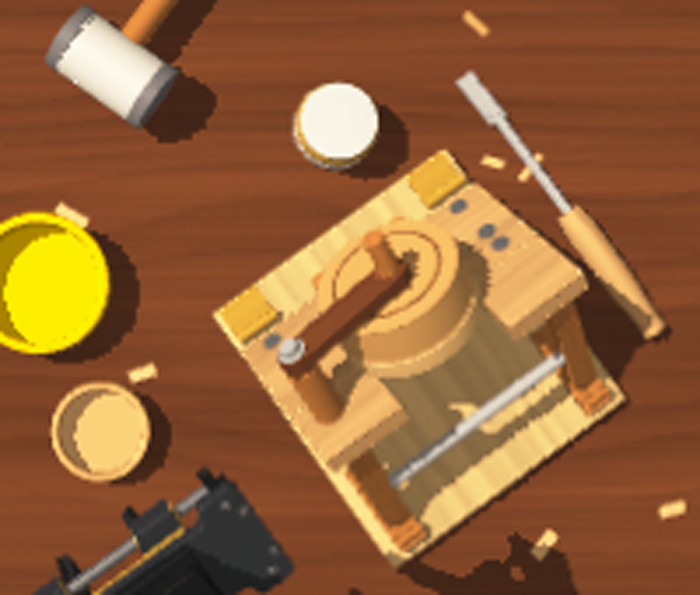

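The keeper is back across the box, with its knob at (378,245) and pivot at (290,350). The base faces outward, the bystanders haven't moved and the arm is clear.

```bash
python3 -c "
from station import r
print(r.finish_job())"
```

```text
the job is handed in; nothing more can be done
None
```

I turned the box over and set it back in its seat with the base outward, swung the keeper back to about 0.06 rad from its stop, left the tools and wax tin unmoved, and handed the job in at about 40 s; no verdict came back.

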